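Store a carved printing block over a separator sheet

TASK

Put the long carved block away in the plywood case: lift the clear lid right back until it rests on its stop, lay the separator sheet squarely on the block already in the case, then stack the long block from the rack squarely on the sheet, flat and with its carved face up. It stands on edge in the rack, so it will have to be put down on the clear bench and taken again another way. Leave the lid open, and do not disturb the short block or the other things around.

Things in the scene. Friction and masses are not known exactly. Their poses are not given: they have to be found in the camera images.
- case: open plywood case, outside 152 (x) x 206 (y) x 62 mm high, walls and floor 7 mm thick, inside 138 x 192 mm, fixed to the bench; origin at the centre of its underside, x points from the tab side to the hinge side, y along its long side
- case_lid (a joint): opening angle of the clear lid in rad: 0 shut, 1.9 leaning back on its stop beyond upright; it swings freely and falls shut if let go before it is upright (before 1.5), beyond that it falls back on its stop
- lid_tab (a point): grip point in the middle of the wooden pull tab on the free edge of the lid (the tab is 30 mm wide along the hinge direction, 10 mm thick, and stands out 49 mm beyond the lid's edge); the point lies 30 mm out from the lid's edge and 182 mm from the hinge; with the lid shut it is 67.5 mm above the bench, on the robot's side of the case. Its axes turn with the lid; y along the hinge
- lid_hinge (a point): middle of the hinge line on the far top rim of the case, 62.5 mm above the bench; y axis along the hinge; the 6 mm thick lid turns about it
- lower_block: carved wooden printing block lying in the case, carved inked face up, 58 (x) x 150 (y) x 20 mm (z); origin at the centre of its underside, y along its length, z up; it stays in the case
- separator: plain brown board sheet lying flat on the bench, 64 (x) x 160 (y) x 6 mm (z); origin at the centre of its underside, y along its length
- rack: low wooden drying rack, base 150 x 150 x 12 mm with two parallel slots 75 mm apart (at x = -37.5 and +37.5 mm, each along y), slot walls reach 36 mm above the bench; fixed; origin at the centre of its underside; there is clear bench on its -x side, and where the sheet lay once that is taken
- long_block: carved wooden printing block, 150 mm long, standing on its long edge in one of the rack's slots; origin at the centre of the underside as it stands, x (20 mm thick) points out of the dark carved face, away from the robot in the rack, y (150 mm) along its length, z (58 mm) up as it stands; its top is 70 mm above the bench in the rack. Lying carved face up, its x axis points up
- long_block_center (a point): centre of the long block's volume, 29 mm along z from its origin; axes as the block's
- short_block: carved block like the long one but only 100 mm long, standing in the other slot of the rack; axes likewise; leave it there
- glass_bowl: glass bowl, 110 mm across, 45 mm high; bystander; origin under its centre
- ink_jar: glass jar with black cap, 68 mm across, 75 mm high; bystander; origin under its centre
- ink_bottle: slim ink bottle, 40 mm across, 100 mm high; bystander; origin under its centre
- brush: flat brush, 180 mm long, lying on the bench on the robot's side of the case; bystander; origin under its middle, x along it
- baren: round rubbing pad, 110 mm across, with a bar grip, 30 mm high; bystander; origin under its centre
Things that resemble listed ones, but are neither listed nor needed, are in the scene too. What is shaped like the long_block but blue is not meant.

How it is judged:
On the way, in this order (a step that is already met when the one before it is completed fails the run):
1. the lid is open and rests on its stop (value of joint case_lid above 1.8 rad), for 0.2 s.
2. the separator sheet lies squarely on the lower block in the case, let go (value of joint case_lid above 1.8 rad and x of lower_block in the frame of case between -0.04 and 0.04 m and y of lower_block in the frame of case between -0.025 and 0.025 m and z of lower_block in the frame of case between 0.003 and 0.011 m and angle between lower_block's own z axis and vertical below 0.1 rad and x of separator in the frame of lower_block between -0.01 and 0.01 m and y of separator in the frame of lower_block between -0.01 and 0.01 m and z of separator in the frame of lower_block between 0.016 and 0.024 m and angle between the y axis of separator and the y axis of lower_block, either way round below 0.15 rad and angle between the z axis of separator and the z axis of lower_block, either way round below 0.1 rad and contact force between separator and the fingers below 0.1 N), for 0.2 s.
At the end, for the whole second after the job is handed in: Lid on its stop (above 1.8 rad). Lower block flat in the case; the sheet flat on it; the long block flat on the sheet, carved face up. Sheet and long block centred on the lower block within 10 mm along both its sides, turned less than 0.15 rad from it. All at rest (value of joint case_lid above 1.8 rad and x of lower_block in the frame of case between -0.04 and 0.04 m and y of lower_block in the frame of case between -0.025 and 0.025 m and z of lower_block in the frame of case between 0.003 and 0.011 m and angle between lower_block's own z axis and vertical below 0.1 rad and x of separator in the frame of lower_block between -0.01 and 0.01 m and y of separator in the frame of lower_block between -0.01 and 0.01 m and z of separator in the frame of lower_block between 0.016 and 0.024 m and angle between the y axis of each of separator, long_block and the y axis of lower_block, either way round below 0.15 rad and angle between the z axis of separator and the z axis of lower_block, either way round below 0.1 rad and x of long_block_center in the frame of lower_block between -0.01 and 0.01 m and y of long_block_center in the frame of lower_block between -0.01 and 0.01 m and z of long_block_center in the frame of lower_block between 0.031 and 0.041 m and angle between long_block's own x axis and vertical below 0.1 rad and linear speed of each of separator, long_block, lower_block below 0.02 m/s); the robot touches nothing.
It fails at once if the short block is taken from its slot or shifted over 25 mm (distance of short_block from where it was at the start of the episode above 0.025 m).
It fails at once if another bystander (bowl, jar, ink bottle, brush, rubbing pad) is moved over 25 mm (distance of any of glass_bowl, ink_jar, ink_bottle, brush, baren from where it was at the start of the episode above 0.025 m).
It also fails if it takes over 72 s, if anything falls off the work surface, if the arm or the gripper's body presses on something with over 40 N, if the wrist force passes 120 N, or if a joint passes its speed limit or range.

ROBOT

A 6-joint arm with a two-finger parallel gripper is mounted at the origin on the work surface. World frame = base frame: x ahead of the robot, y to its left, z up, the work surface at z = 0. Lengths are in m, angles in rad, forces in N, time in s.
With the tool pointing down it reaches from about 0.325 to 0.875 m from the base axis. Payload 4.4 kg.
Tool frame: the origin (TCP) lies between the finger pads; the fingertips stand 22 mm ahead of it and the grasp point (between the pads) lies 3 mm ahead of it (tip_reach is the distance from the TCP to the fingertips, in m); z points along the fingers, y is the line along which they close (so a half turn about z gives the same grasp; the last joint's range is limited). The gripper opens to 85 mm and grips with 20 to 120 N. Pads are 22 mm wide; open, the fingers measure 114 mm over their backs; the gripper's body (76 mm by 85 mm) begins 54 mm behind the grasp point. The pads swing forward as they close: fully open they stand 13 mm farther back than shut.
Start: joints at [-1.268, 0.207, 1.542, -0, 1.393, -0.15], TCP at [0.252, -0.517, 0.213] pointing down, gripper open.
Joint ranges: [-2.73, 2.73], [-0.86, 2.22], [0.23, 2.46], [-1.11, 4.25], [0.08, 2.63], [-2.82, 2.82]. Speed limits (rad/s): [2.79, 2.79, 3.14, 3.14, 3.14, 3.14].

INTERFACE

Orientations are given as a unit quaternion [w, x, y, z].
In Python, from rig import * gives the robot as it stands.
- The arm moves only by the tool play_rows, never from a script. Its argument "increments" is a list of rows, each an object of numbers: "tx", "ty", "tz": the shift along the tool's x, y, z in m; "wx", "wy", "wz": the turn, a rotation vector about the tool's x, y, z in degrees; "grip": the opening, from -1 (shut) to 1 (fully open). In form: [{"tx": .., "ty": .., "tz": .., "wx": .., "wy": .., "wz": .., "grip": ..}, ...]. A call has 1 to 12 rows; each row is the pose to reach, as a shift and turn from the pose commanded when the call began, along the tool's axes at that moment; what a row does not reach only later rows make up. A row lasts 1/12 s, in which the tool goes at most 41.7 mm and 7.16 degrees, less where a joint would pass 70% of its speed; a pose out of reach is approached as far as the arm can. A call with a gripper value outside its range is refused whole. The fingers move at their own pace and stop on an object; "squeeze" is the grip in N (left out, the last holds). Time passes only in rows, so rows that repeat a pose let the fingers close. It gives the time, the measured TCP pose, the force, the opening and the grip force at its end, in the units of the state.
- get_obs(): the state, without advancing time (a new reading comes with each control period).
- get_image(name): name is "scene" or "top"; returns a dict with "frame" (480x640x3 uint8, red, green, blue), "fov_y" (degrees; the focal length in pixels is half the picture's height over the tangent of half this angle, whatever the lens; pixels are square), "cx", "cy" (the principal point, pixels), "position" and "orientation" of the camera in the world. Camera axes: x right, y down, z forward; pixel columns grow to the right and rows downward; lengths in m; the calibration is good to about 2 mm. A picture is of the moment at which its call begins. There is no depth.
- finish_job(): hands the job in; it is judged then, once.
The state is a dict: "time": time; "joints": joint angles; "joint_vel": joint speeds; "joint_torque": joint torques, N m; "position": TCP position; "tcp_rot": TCP orientation; "ft_force": force on the tool from outside, world axes, zero at the start; "ft_torque": the same for the moment, N m; "finger_gap": finger opening in m; "grip_force": force on a finger pad.
Only numpy, scipy, OpenCV 4.12 (cv2) and the standard library are available. Lean on these libraries where they do the work, as an engineer would, in place of code of your own. Each camera call takes 0.05 s, during which the arm holds its last target. There are 200 camera calls.

## Working session

There is one attempt and no reset: what is moved stays moved. The work goes in short steps, Python scripts to look and compute and a tool call to move; the robot and the scene stay as the last step left them, time stands still between calls to the robot, and variables do not carry over. Pictures are saved under pics/ and viewed, at most 10 in all, crops included, and the job is handed in when it is done.

Besides the shell and the picture viewer there is one more tool, called as name([rows], argument=value, ...), one row to a line, values as JSON. play_rows: Moves the arm, as the interface text tells. Its arguments: {"type":"object","properties":{"increments":{"type":"array"},"squeeze":{"type":"number"}},"required":["increments"]}

```bash
ls; mkdir -p pics; python3 - <<'E'
from rig import *
import cv2
o=get_obs(); print(o)
for n in("scene","top"):
    im=get_image(n); cv2.imwrite(f"pics/{n}0.png",im["frame"][:,:,::-1]); im.pop("frame"); print(n,im)
E
```

```text
pics
{'time': 0.0, 'joints': array([-1.26752304e+00,  2.07439807e-01,  1.54297089e+00, -2.54714114e-06,
        1.39349925e+00, -1.50506314e-01]), 'joint_vel': array([ 9.41644512e-04, -4.64393238e-05,  1.25669068e-03,  1.32838910e-03,
        5.30386544e-04, -1.48397847e-03]), 'joint_torque': array([ 1.50651820e-03, -3.83031571e+01, -2.91595745e+01, -1.67570697e-04,
        1.05652484e-02,  8.73908476e-06]), 'position': array([ 0.25180294, -0.51603793,  0.21230653]), 'tcp_rot': array([-1.15517256e-03,  9.74370035e-01,  2.24948199e-01, -8.96651224e-05]), 'ft_force': array([-0.01751567, -0.76325666,  0.32053353]), 'ft_torque': array([ 0.00342615, -0.00188916,  0.01353764]), 'grip_force': 0.0, 'finger_gap': 0.08485197815050619}
scene {'fov_y': 46.130234484183624, 'cx': 320.7560378023347, 'cy': 242.84120174082057, 'position': array([1.5831225 , 0.50896757, 0.96554542]), 'orientation': array([-0.23884388,  0.48229561,  0.75276311, -0.37906761])}
top {'fov_y': 55.79764383610651, 'cx': 324.3770970572246, 'cy': 243.23977862315976, 'position': array([ 0.20692456, -0.00376068,  1.45716453]), 'orientation': array([-0.0606543 ,  0.70796428, -0.70067066,  0.06456212])}
```

View pics/scene0.png

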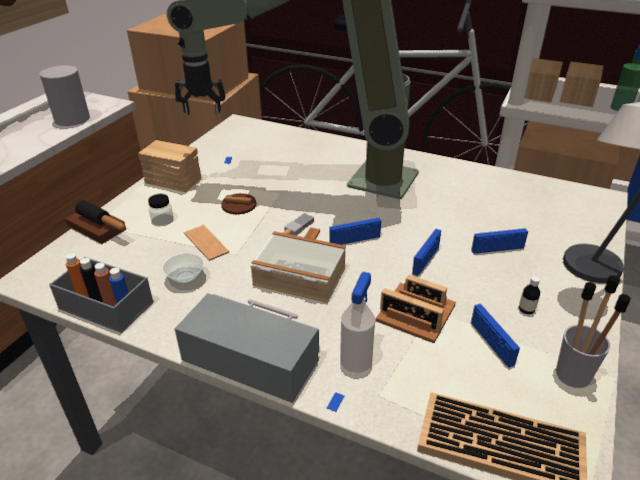

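View pics/top0.png

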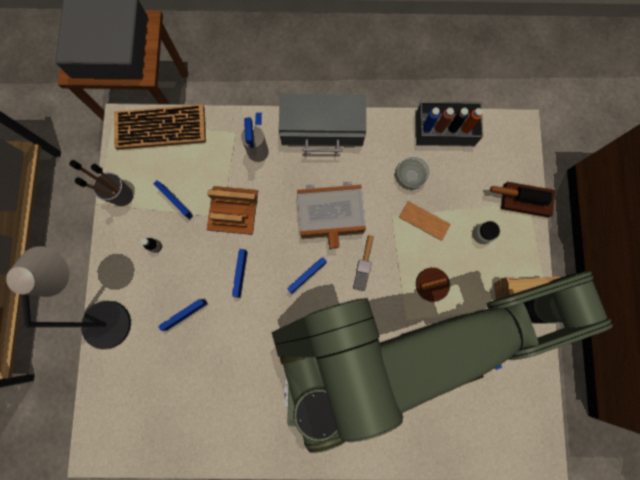

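The top view shows the case at about (331,210) with its tab at (334,240), the rack at (232,210), the sheet at (425,220), and the brush at (364,262). Blue decoys lie around. Next I'll take enlarged crops for measurement.

```bash
python3 - <<'E'
import cv2,numpy as np
def crop(n,x0,y0,w,h,s):
    im=cv2.imread(f"pics/{n}0.png")[y0:y0+h,x0:x0+w]
    im=cv2.resize(im,None,fx=s,fy=s,interpolation=cv2.INTER_CUBIC)
    for x in range((x0+9)//10*10,x0+w,10):
        cv2.line(im,(int((x-x0+.5)*s),0),(int((x-x0+.5)*s),5 if x%50 else 14),(0,255,255),1)
        if x%20==0: cv2.putText(im,str(x),(int((x-x0+.5)*s)-10,16),0,.35,(0,0,255),1)
    for y in range((y0+9)//10*10,y0+h,10):
        cv2.line(im,(0,int((y-y0+.5)*s)),(6,int((y-y0+.5)*s)),(0,255,255),1)
        if y%20==0: cv2.putText(im,str(y),(7,int((y-y0+.5)*s)+4),0,.35,(0,0,255),1)
    return im
a=crop("top",200,180,80,60,5); b=crop("top",290,178,80,75,5)  # 400x300,400x375
c=crop("scene",370,270,100,75,4); d=crop("scene",240,220,115,85,4)
def pad(i,w,h): return cv2.copyMakeBorder(i,0,h-i.shape[0],0,w-i.shape[1],cv2.BORDER_CONSTANT)
b=cv2.resize(b,None,fx=.75,fy=.75) if 0 else b[:300]
cv2.imwrite("pics/c1.png",np.vstack([np.hstack([a,b]),np.hstack([c,pad(d[:300,:400],400,300)])]))
e=crop("top",320,225,60,70,5); f=crop("top",395,195,62,50,6)
g=crop("scene",180,222,62,40,6); h=crop("scene",270,205,60,60,5)
cv2.imwrite("pics/c2.png",np.vstack([np.hstack([pad(e,400,350)[:350],pad(f,400,350)]),np.hstack([pad(g,400,250),pad(h,400,300)[:250]])]))
E
```

```text
(no output)
```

View pics/c1.png

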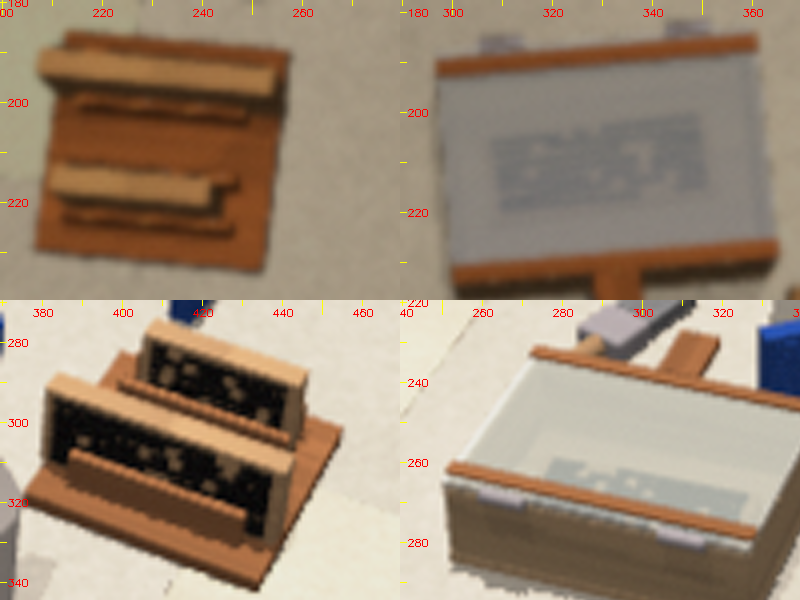

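View pics/c2.png

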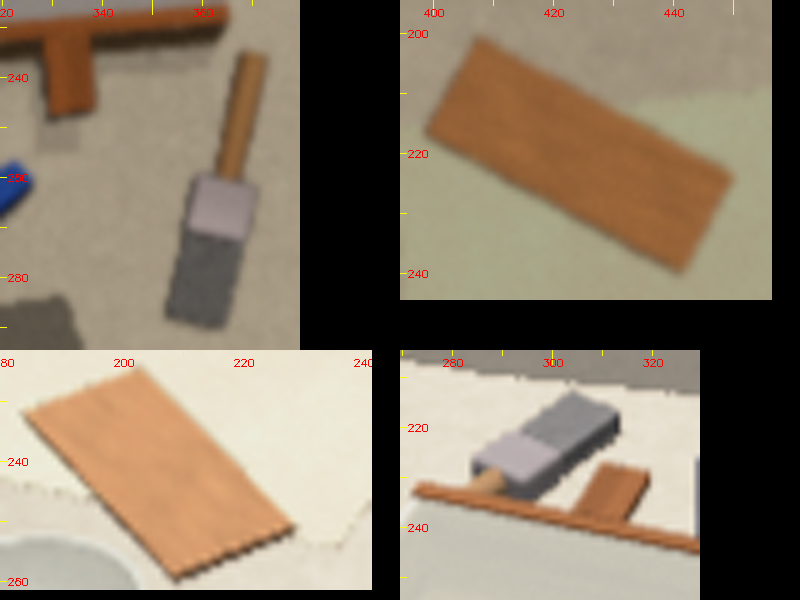

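The long block (150 mm) is in the far slot, with its top from (207,192) to (254,196). The short one is in the near slot, (210,217) to (243,219). Only the far one spans the 150 mm, and the blue ones are decoys. Next I'll fit poses from both views.

```bash
cat > h.py <<'E'
import numpy as np
from scipy.spatial.transform import Rotation as R
from scipy.optimize import least_squares
C={'scene':(46.130234484183624,320.7560378,242.8412017,[1.5831225,.50896757,.96554542],[-0.23884388,0.48229561,0.75276311,-0.37906761]),
'top':(55.79764383610651,324.3770970572246,243.23977862315976,[0.20692456,-0.00376068,1.45716453],[-0.0606543,0.70796428,-0.70067066,0.06456212])}
def proj(n,P):
    f,cx,cy,p,q=C[n]; f=240/np.tan(np.radians(f/2))
    c=R.from_quat(np.roll(q,-1)).inv().apply(np.atleast_2d(P)-p)
    return np.c_[cx+f*c[:,0]/c[:,2],cy+f*c[:,1]/c[:,2]]
def tri(pt,ps):
    r=least_squares(lambda P:np.r_[proj('top',P)[0]-pt,proj('scene',P)[0]-ps],[.5,0,.03]); return r.x,np.sqrt(r.fun@r.fun/4)
def fit(L,views,g=(.5,0,.05,0),fixz=None):
    "L local pts; views{name:px array (nan=skip)} -> x,y,z,yaw"
    L=np.array(L,float)
    def W(v): return R.from_euler('z',v[3]).apply(L)+[v[0],v[1],v[2] if fixz is None else fixz]
    def e(v):
        r=np.concatenate([(proj(n,W(v))-np.array(p)).ravel() for n,p in views.items()]); return r[~np.isnan(r)]
    s=least_squares(e,g,loss='soft_l1'); return s.x,np.sqrt(np.mean(e(s.x)**2)),W(s.x)
E
cat > m.py <<'E'
from h import *
np.set_printoptions(precision=4,suppress=True)
T=lambda *a:np.array(a,float)
lt=T((207.1,189.9),(207.5,194.9),(254.5,193.1),(254.1,198.5)); ls=T((437.5,310.2),(443,308.3),(381,292.8),(385,288))
print("long tri",[tri(a,b) for a,b in zip(lt,ls)])
print("long",fit([(.01,.075,0),(-.01,.075,0),(.01,-.075,0),(-.01,-.075,0)],dict(top=lt,scene=ls),(.6,.3,.07,0)))
st=T((408.3,200.7),(450.3,224.2),(441.5,240.2),(398.8,216.3)); ss=T((209,259.5),(182.8,232),(202.8,224.3),(228.8,251))
print("sheet tri",[tri(a,b) for a,b in zip(st,ss)])
print("sheet",fit([(.032,.08,0),(.032,-.08,0),(-.032,-.08,0),(-.032,.08,0)],dict(top=st,scene=ss),(.6,-.3,.01,-.5)))
tt=T((329.5,248.1),(338.5,246.9)); ts=T((319.5,229.5),(310.5,227.1))
print("tab",[tri(a,b) for a,b in zip(tt,ts)])
hs=[tri((296.9,189.9),(328.5,278.5)),tri((360.5,184.7),(251.5,262)),tri((299.9,235.5),(339.5,246)),tri((364.9,229.9),(272.8,231.3))]
print("lid cn",hs)
E
python3 m.py
```

```text
long tri [(array([0.624 , 0.355 , 0.0745]), np.float64(1.4460597163919116)), (array([0.6076, 0.3607, 0.0683]), np.float64(0.1696171647837996)), (array([0.6155, 0.2126, 0.0674]), np.float64(0.1264611099812953)), (array([0.5969, 0.2148, 0.0684]), np.float64(0.2425453929836778))]
long (array([ 0.6109,  0.2869,  0.0683, -0.0665]), np.float64(1.3450001028023555), array([[0.6259, 0.3611, 0.0683],
       [0.6059, 0.3624, 0.0683],
       [0.6159, 0.2114, 0.0683],
       [0.596 , 0.2127, 0.0683]]))
sheet tri [(array([ 0.6135, -0.2867,  0.0031]), np.float64(0.20719836461345967)), (array([ 0.5369, -0.4263,  0.0039]), np.float64(0.5407565915926522)), (array([ 0.4821, -0.394 ,  0.0062]), np.float64(0.367684995826184)), (array([ 0.5602, -0.2551,  0.005 ]), np.float64(0.07918992017842998))]
sheet (array([ 0.5481, -0.3405,  0.0045, -0.5085]), np.float64(0.4108362615795744), array([[ 0.615 , -0.2863,  0.0045],
       [ 0.5371, -0.426 ,  0.0045],
       [ 0.4812, -0.3948,  0.0045],
       [ 0.5591, -0.2551,  0.0045]]))
tab [(array([ 0.4415, -0.0283,  0.0684]), np.float64(0.472722928250686)), (array([ 0.4447, -0.0551,  0.0709]), np.float64(0.2284356181196173))]
lid cn [(array([0.6255, 0.0792, 0.0727]), np.float64(0.1552213815854878)), (array([ 0.6462, -0.1243,  0.0717]), np.float64(0.2427080908494644)), (array([0.4838, 0.0563, 0.0668]), np.float64(2.281195122810337)), (array([ 0.5014, -0.1402,  0.068 ]), np.float64(0.8042608241756707))]
```

```bash
cat > go.py <<'E'
# usage: go.py x y z psi_deg [tilt_deg about tool y]  -> increments from measured pose (position = TCP)
import sys; from h import *; from rig import get_obs
o=get_obs(); q=R.from_quat(np.roll(o['tcp_rot'],-1)); p=o['position']
print("t %.2f p"%o['time'],p.round(4),"zax",q.as_matrix()[:,2].round(3),"psi %.1f"%np.degrees(np.arctan2(*q.as_matrix()[1::-1,0])),"gap %.4f F"%o['finger_gap'],o['ft_force'].round(1),"j",o['joints'].round(2))
a=[float(v) for v in sys.argv[1:]]
for i in range(0,len(a),5):
    x,y,z,ps,ti=a[i:i+5]
    t=R.from_euler('z',ps,degrees=True)*R.from_euler('x',180,degrees=True)*R.from_euler('y',ti,degrees=True)
    print("t",q.inv().apply(np.array([x,y,z])-p).round(4),"w",np.degrees((q.inv()*t).as_rotvec()).round(2))
E
python3 go.py .462 -.040 .16 5.6 0 .462 -.040 .0705 5.6 0
python3 -c "
import numpy as np
for t in np.linspace(.075,1.8,24): print(round(t,2),round(.182*(1-np.cos(t))+.005*np.sin(t),4),round(-(.182*np.sin(t)+.005*(np.cos(t)-1)),4))"
```

```text
t 0.10 p [ 0.2518 -0.5161  0.2124] zax [-0.001  0.002 -1.   ] psi 26.0 gap 0.0856 F [-0.3 -0.9 -0.3] j [-1.27  0.21  1.54 -0.    1.39 -0.15]
t [ 0.3976 -0.3357  0.0532] w [-0.12  0.   20.4 ]
t [ 0.3976 -0.3355  0.1427] w [-0.12  0.   20.4 ]
0.08 0.0009 -0.0136
0.15 0.0028 -0.0271
0.22 0.0057 -0.0405
0.3 0.0096 -0.0536
0.38 0.0145 -0.0663
0.45 0.0203 -0.0787
0.52 0.027 -0.0905
0.6 0.0346 -0.1019
0.68 0.043 -0.1126
0.75 0.0522 -0.1227
0.82 0.0622 -0.1321
0.9 0.0728 -0.1407
0.97 0.084 -0.1484
1.05 0.0958 -0.1554
1.12 0.108 -0.1614
1.2 0.1207 -0.1664
1.27 0.1337 -0.1706
1.35 0.147 -0.1737
1.42 0.1605 -0.1758
1.5 0.1741 -0.1769
1.58 0.1878 -0.177
1.65 0.2014 -0.176
1.72 0.2149 -0.1741
1.8 0.2282 -0.1711
```

play_rows([
  {"tx": 0.398, "ty": -0.336, "tz": 0.053, "wz": 20.4, "grip": 0.3},
  {"tx": 0.398, "ty": -0.336, "tz": 0.053, "wz": 20.4, "grip": 0.3},
  {"tx": 0.398, "ty": -0.336, "tz": 0.053, "wz": 20.4, "grip": 0.3},
  {"tx": 0.398, "ty": -0.336, "tz": 0.053, "wz": 20.4, "grip": 0.3},
  {"tx": 0.398, "ty": -0.336, "tz": 0.053, "wz": 20.4, "grip": 0.3},
  {"tx": 0.398, "ty": -0.336, "tz": 0.053, "wz": 20.4, "grip": 0.3},
  {"tx": 0.398, "ty": -0.336, "tz": 0.053, "wz": 20.4, "grip": 0.3},
  {"tx": 0.398, "ty": -0.336, "tz": 0.053, "wz": 20.4, "grip": 0.3},
  {"tx": 0.398, "ty": -0.336, "tz": 0.053, "wz": 20.4, "grip": 0.3},
  {"tx": 0.398, "ty": -0.336, "tz": 0.053, "wz": 20.4, "grip": 0.3},
  {"tx": 0.398, "ty": -0.336, "tz": 0.053, "wz": 20.4, "grip": 0.3},
  {"tx": 0.398, "ty": -0.336, "tz": 0.053, "wz": 20.4, "grip": 0.3},
])

```text
$.increments[0]: bad value
```

```bash
python3 go.py .462 -.040 .0705 5.6 0
```

```text
t 0.10 p [ 0.2518 -0.5161  0.2124] zax [-0.001  0.002 -1.   ] psi 26.0 gap 0.0856 F [-0.3 -0.9 -0.3] j [-1.27  0.21  1.54 -0.    1.39 -0.15]
t [ 0.3976 -0.3355  0.1427] w [-0.12  0.   20.4 ]
```

play_rows([
  {"tx": 0.398, "ty": -0.336, "tz": 0.053, "wx": 0, "wy": 0, "wz": 20.4, "grip": 0.3},
  {"tx": 0.398, "ty": -0.336, "tz": 0.053, "wx": 0, "wy": 0, "wz": 20.4, "grip": 0.3},
  {"tx": 0.398, "ty": -0.336, "tz": 0.053, "wx": 0, "wy": 0, "wz": 20.4, "grip": 0.3},
  {"tx": 0.398, "ty": -0.336, "tz": 0.053, "wx": 0, "wy": 0, "wz": 20.4, "grip": 0.3},
  {"tx": 0.398, "ty": -0.336, "tz": 0.053, "wx": 0, "wy": 0, "wz": 20.4, "grip": 0.3},
  {"tx": 0.398, "ty": -0.336, "tz": 0.053, "wx": 0, "wy": 0, "wz": 20.4, "grip": 0.3},
  {"tx": 0.398, "ty": -0.336, "tz": 0.053, "wx": 0, "wy": 0, "wz": 20.4, "grip": 0.3},
  {"tx": 0.398, "ty": -0.336, "tz": 0.053, "wx": 0, "wy": 0, "wz": 20.4, "grip": 0.3},
  {"tx": 0.398, "ty": -0.336, "tz": 0.053, "wx": 0, "wy": 0, "wz": 20.4, "grip": 0.3},
  {"tx": 0.398, "ty": -0.336, "tz": 0.053, "wx": 0, "wy": 0, "wz": 20.4, "grip": 0.3},
  {"tx": 0.398, "ty": -0.336, "tz": 0.053, "wx": 0, "wy": 0, "wz": 20.4, "grip": 0.3},
  {"tx": 0.398, "ty": -0.336, "tz": 0.053, "wx": 0, "wy": 0, "wz": 20.4, "grip": 0.3},
])

```text
time: 1.1
position: [0.4531, -0.0597, 0.1625]
tcp_rot: [0.0, 0.999, 0.049, -0.0]
ft_force: [0.2, 0.4, -0.2]
finger_gap: 0.0558
grip_force: 0.0
```

```bash
python3 go.py .462 -.040 .0705 5.6 0
```

```text
t 1.10 p [ 0.4531 -0.0597  0.1625] zax [-0. -0. -1.] psi 5.6 gap 0.0558 F [ 0.2  0.4 -0.2] j [-0.32  0.    1.88 -0.    1.26  1.15]
t [ 0.0108 -0.0187  0.092 ] w [ 0.    0.01 -0.  ]
```

play_rows([
  {"tx": 0.01, "ty": -0.0187, "tz": 0.0, "wx": 0, "wy": 0, "wz": 0, "grip": 0.3},
  {"tx": 0.0105, "ty": -0.0187, "tz": 0.04, "wx": 0, "wy": 0, "wz": 0, "grip": 0.3},
  {"tx": 0.0105, "ty": -0.0187, "tz": 0.07, "wx": 0, "wy": 0, "wz": 0, "grip": 0.3},
  {"tx": 0.0105, "ty": -0.0187, "tz": 0.092, "wx": 0, "wy": 0, "wz": 0, "grip": 0.3},
  {"tx": 0.0105, "ty": -0.0187, "tz": 0.092, "wx": 0, "wy": 0, "wz": 0, "grip": 0.3},
  {"tx": 0.0105, "ty": -0.0187, "tz": 0.092, "wx": 0, "wy": 0, "wz": 0, "grip": -0.5},
  {"tx": 0.0105, "ty": -0.0187, "tz": 0.092, "wx": 0, "wy": 0, "wz": 0, "grip": -0.5},
  {"tx": 0.0105, "ty": -0.0187, "tz": 0.092, "wx": 0, "wy": 0, "wz": 0, "grip": -0.5},
  {"tx": 0.0105, "ty": -0.0187, "tz": 0.092, "wx": 0, "wy": 0, "wz": 0, "grip": -0.5},
  {"tx": 0.0105, "ty": -0.0187, "tz": 0.092, "wx": 0, "wy": 0, "wz": 0, "grip": -0.5},
], squeeze=25)

```text
time: 1.93
position: [0.4629, -0.0426, 0.0724]
tcp_rot: [0.0, 0.999, 0.049, 0.002]
ft_force: [0.9, -0.6, -0.3]
finger_gap: 0.0212
grip_force: 0.0
```

```bash
cat > snap.py <<'E'
import sys,cv2,numpy as np; from rig import get_image
# snap.py out name x0 y0 w h s [name ...]  stacked side by side
a=sys.argv[2:]; ims=[]
for i in range(0,len(a),6):
    n=a[i]; x0,y0,w,h=map(int,a[i+1:i+5]); s=float(a[i+5])
    f=get_image(n)["frame"][:,:,::-1]; cv2.imwrite(f"pics/{sys.argv[1]}_{n}.png",f)
    im=cv2.resize(f[y0:y0+h,x0:x0+w],None,fx=s,fy=s,interpolation=cv2.INTER_CUBIC)
    for v in range((x0+9)//10*10,x0+w,10):
        u=int((v-x0+.5)*s); cv2.line(im,(u,0),(u,5),(0,255,255),1)
        if v%20==0: cv2.putText(im,str(v),(u-10,16),0,.35,(0,0,255),1)
    for v in range((y0+9)//10*10,y0+h,10):
        u=int((v-y0+.5)*s); cv2.line(im,(0,u),(5,u),(0,255,255),1)
        if v%20==0: cv2.putText(im,str(v),(7,u+4),0,.35,(0,0,255),1)
    ims.append(im)
H=max(i.shape[0] for i in ims)
cv2.imwrite(f"pics/{sys.argv[1]}.png",np.hstack([cv2.copyMakeBorder(i,0,H-i.shape[0],0,0,cv2.BORDER_CONSTANT) for i in ims]))
E
python3 snap.py g1 scene 240 180 130 120 6
```

```text
(no output)
```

View pics/g1.png

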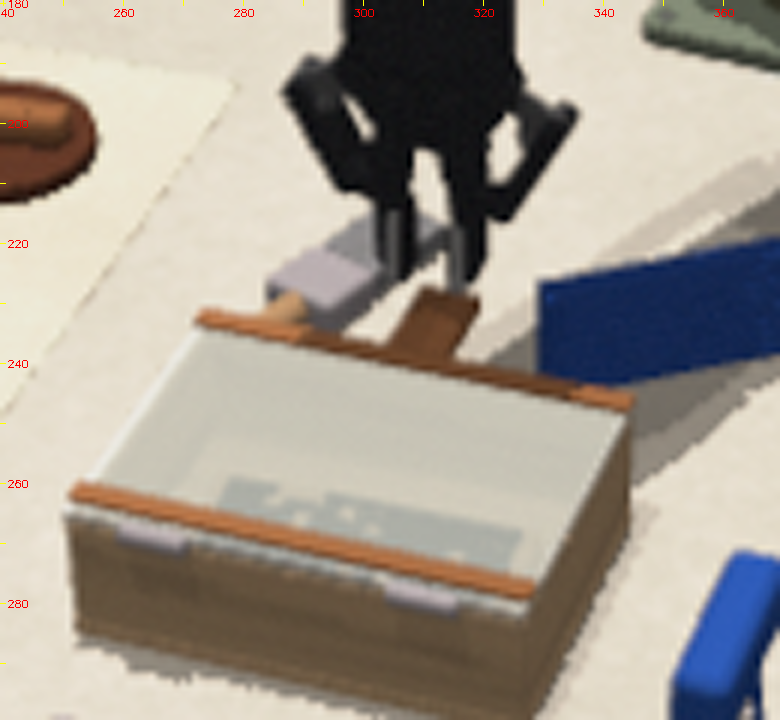

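The fingertips show at (306,226) and (317,228), just beside and above the tab's end at (310–319,229). I'll check the projection against the TCP.

```bash
python3 - <<'E'
from h import *
from rig import get_obs
o=get_obs();print(o['position'],o['ft_force'],o['finger_gap'])
p=o['position']
for d in(0,.01,.022): print(proj('scene',p-[0,0,d]),proj('top',p-[0,0,d]))
print(proj('scene',[[.4431,-.0417,.0725],[.462,-.04,.0725]]))
f=__import__('cv2').imread('pics/scene0.png'); 
E
```

```text
[ 0.46261154 -0.04254175  0.07209357] [-0.2368759   0.66977931 -0.52744486] 0.02150930248050578
[[312.12026375 231.30189398]] [[334.8007288  240.99297755]]
[[312.17596614 234.27658789]] [[334.7078864  241.57215635]]
[[312.24224052 237.81586135]] [[334.59816231 242.2566482 ]]
[[315.46052432 227.49042329]
 [313.05710907 231.2858482 ]]
```

```bash
python3 - <<'E'
from h import *
p=np.array([.2518,-.516,.2123]); y=np.array([.438,-.899,0])
for d in(-.022,-.01,0,.01,.022): print(d,proj('scene',[p+.0425*y-[0,0,d],p-.0425*y-[0,0,d]]).round(1))
import cv2
f=cv2.imread('pics/scene0.png'); a=cv2.resize(f[10:130,140:250],None,fx=5,fy=5,interpolation=2)
for v in range(10,130,10): cv2.putText(a,str(v),(0,int((v-10+.5)*5)+4),0,.35,(0,0,255),1)
for v in range(150,250,10): cv2.putText(a,str(v),(int((v-140+.5)*5)-10,12),0,.35,(0,0,255),1)
cv2.imwrite('pics/g0.png',a)
E
```

```text
-0.022 [[189.5 116.5]
 [216.9 116.1]]
-0.01 [[190.1 120.1]
 [217.4 119.7]]
0 [[190.5 123. ]
 [217.7 122.7]]
0.01 [[191.  126. ]
 [218.1 125.6]]
0.022 [[191.5 129.5]
 [218.5 129.1]]
```

View pics/g0.png

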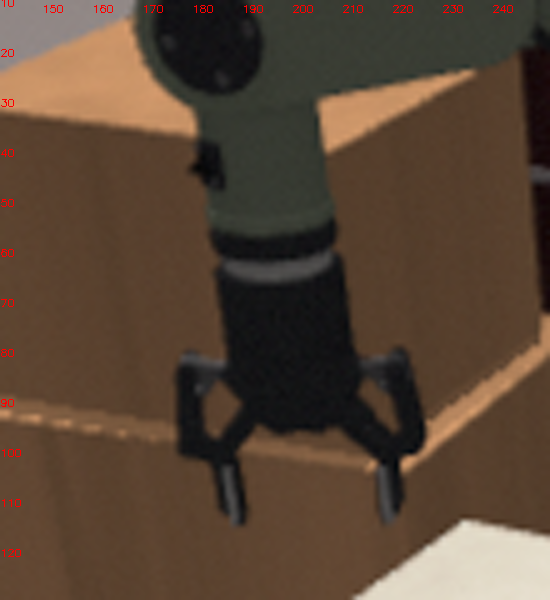

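```bash
python3 - <<'E'
from h import *
print(proj('scene',[[0,0,0],[.1,.1,0],[.1,-.1,0],[-.1,.1,0],[-.1,-.1,0]]).round(1)); print(proj('top',[[0,0,0],[.1,.1,0],[.1,-.1,0],[0,0,.3]]).round(1))
from rig import get_image
import cv2
f=get_image("top")["frame"][:,:,::-1]; cv2.imwrite('pics/t1.png',f)
g=cv2.imread('pics/scene0.png'); s=cv2.resize(g[120:240,330:480],None,fx=4,fy=4,interpolation=2)
for v in range(130,240,10): cv2.putText(s,str(v),(0,int((v-120+.5)*4)+4),0,.35,(0,0,255),1)
for v in range(340,480,10): cv2.putText(s,str(v),(int((v-330+.5)*4)-10,12),0,.35,(0,0,255),1)
a=f[200:480,220:420]
cv2.imwrite('pics/g3.png',np.hstack([s,cv2.resize(a,None,fx=1,fy=480/280)]))
E
```

```text
[[383.1 179. ]
 [402.1 200.1]
 [344.2 186.6]
 [420.5 171.6]
 [366.1 160.1]]
[[319.5 392.6]
 [287.8 358.9]
 [351.9 359.5]
 [318.9 410.9]]
```

View pics/g3.png

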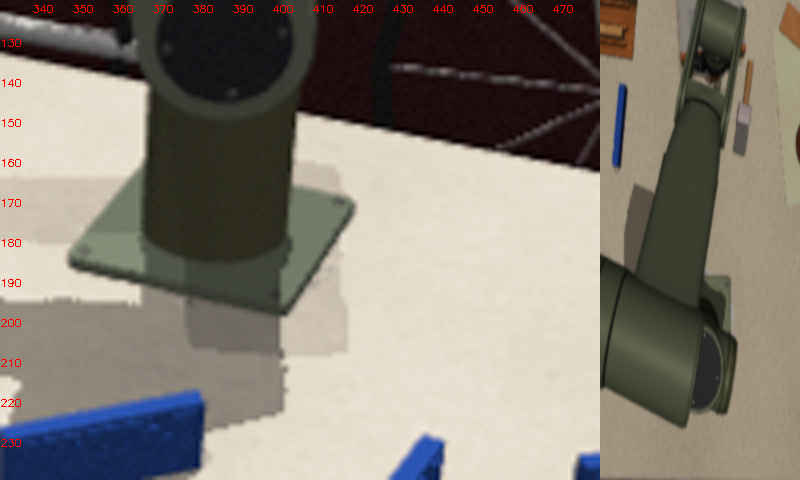

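The base plate lines up with the projection, but the fingertips show about 36 mm higher than the stated tool length, in both pictures. The missed close agrees with that. I'll reopen, go lower carefully and test by closing.

play_rows([
  {"tx": 0, "ty": -0.002, "tz": 0, "wx": 0, "wy": 0, "wz": 0, "grip": 0.3},
  {"tx": 0, "ty": -0.002, "tz": 0, "wx": 0, "wy": 0, "wz": 0, "grip": 0.3},
  {"tx": 0, "ty": -0.002, "tz": 0, "wx": 0, "wy": 0, "wz": 0, "grip": 0.3},
  {"tx": 0, "ty": -0.002, "tz": 0, "wx": 0, "wy": 0, "wz": 0, "grip": 0.3},
  {"tx": 0, "ty": -0.002, "tz": 0.015, "wx": 0, "wy": 0, "wz": 0, "grip": 0.3},
  {"tx": 0, "ty": -0.002, "tz": 0.034, "wx": 0, "wy": 0, "wz": 0, "grip": 0.3},
  {"tx": 0, "ty": -0.002, "tz": 0.034, "wx": 0, "wy": 0, "wz": 0, "grip": -0.4},
  {"tx": 0, "ty": -0.002, "tz": 0.034, "wx": 0, "wy": 0, "wz": 0, "grip": -0.4},
  {"tx": 0, "ty": -0.002, "tz": 0.034, "wx": 0, "wy": 0, "wz": 0, "grip": -0.4},
  {"tx": 0, "ty": -0.002, "tz": 0.034, "wx": 0, "wy": 0, "wz": 0, "grip": -0.4},
  {"tx": 0, "ty": -0.002, "tz": 0.034, "wx": 0, "wy": 0, "wz": 0, "grip": -0.4},
], squeeze=25)

```text
time: 2.95
position: [0.4604, -0.0405, 0.037]
tcp_rot: [0.0, 0.999, 0.049, -0.001]
ft_force: [-5.1, -3.6, -1.6]
finger_gap: 0.0291
grip_force: 30.8
```

```bash
python3 go.py .462 -.040 .035 5.6 0; python3 snap.py g4 scene 270 170 70 80 4
```

```text
t 2.95 p [ 0.4604 -0.0405  0.037 ] zax [-0.002 -0.001 -1.   ] psi 5.6 gap 0.0291 F [-5.1 -3.6 -1.6] j [-0.27  0.21  1.96 -0.    0.98  1.2 ]
t [ 0.0016 -0.0004  0.002 ] w [0.02 0.12 0.01]
```

Gripped at 29 mm. Now the arc for the lid.

play_rows([
  {"tx": 0.001, "ty": 0, "tz": -0.0136, "wx": 0, "wy": 0, "wz": 0, "grip": -0.4},
  {"tx": 0.003, "ty": 0, "tz": -0.027, "wx": 0, "wy": 0, "wz": 0, "grip": -0.4},
  {"tx": 0.0057, "ty": 0, "tz": -0.0405, "wx": 0, "wy": 0, "wz": 0, "grip": -0.4},
  {"tx": 0.0096, "ty": 0, "tz": -0.0536, "wx": 0, "wy": 0, "wz": 0, "grip": -0.4},
  {"tx": 0.0145, "ty": 0, "tz": -0.0663, "wx": 0, "wy": 0, "wz": 0, "grip": -0.4},
  {"tx": 0.0203, "ty": 0, "tz": -0.0787, "wx": 0, "wy": 0, "wz": 0, "grip": -0.4},
  {"tx": 0.027, "ty": 0, "tz": -0.0905, "wx": 0, "wy": 0, "wz": 0, "grip": -0.4},
  {"tx": 0.0346, "ty": 0, "tz": -0.102, "wx": 0, "wy": 0, "wz": 0, "grip": -0.4},
  {"tx": 0.043, "ty": 0, "tz": -0.1126, "wx": 0, "wy": 0, "wz": 0, "grip": -0.4},
  {"tx": 0.0522, "ty": 0, "tz": -0.1227, "wx": 0, "wy": 0, "wz": 0, "grip": -0.4},
  {"tx": 0.0622, "ty": 0, "tz": -0.132, "wx": 0, "wy": 0, "wz": 0, "grip": -0.4},
  {"tx": 0.0728, "ty": 0, "tz": -0.1407, "wx": 0, "wy": 0, "wz": 0, "grip": -0.4},
])

```text
time: 4.0
position: [0.5348, -0.0333, 0.178]
tcp_rot: [0.0, 0.999, 0.049, 0.001]
ft_force: [2.8, -2.9, -8.4]
finger_gap: 0.029
grip_force: 31.4
```

```bash
python3 go.py .462 -.040 .035 5.6 0
```

```text
t 4.00 p [ 0.5348 -0.0333  0.178 ] zax [ 0.002 -0.001 -1.   ] psi 5.6 gap 0.0290 F [ 2.8 -2.9 -8.4] j [-0.22  0.15  1.68 -0.    1.31  1.25]
t [-0.0734 -0.0005  0.1428] w [ 0.05 -0.1   0.  ]
```

play_rows([
  {"tx": 0.0112, "ty": 0, "tz": -0.0077, "wx": 0, "wy": 0, "wz": 0, "grip": -0.4},
  {"tx": 0.023, "ty": 0, "tz": -0.0147, "wx": 0, "wy": 0, "wz": 0, "grip": -0.4},
  {"tx": 0.0352, "ty": 0, "tz": -0.0207, "wx": 0, "wy": 0, "wz": 0, "grip": -0.4},
  {"tx": 0.0479, "ty": 0, "tz": -0.0257, "wx": 0, "wy": 0, "wz": 0, "grip": -0.4},
  {"tx": 0.0609, "ty": 0, "tz": -0.0299, "wx": 0, "wy": 0, "wz": 0, "grip": -0.4},
  {"tx": 0.0742, "ty": 0, "tz": -0.033, "wx": 0, "wy": 0, "wz": 0, "grip": -0.4},
  {"tx": 0.0877, "ty": 0, "tz": -0.0351, "wx": 0, "wy": 0, "wz": 0, "grip": -0.4},
  {"tx": 0.1013, "ty": 0, "tz": -0.0362, "wx": 0, "wy": 0, "wz": 0, "grip": -0.4},
  {"tx": 0.115, "ty": 0, "tz": -0.0363, "wx": 0, "wy": 0, "wz": 0, "grip": -0.4},
  {"tx": 0.1286, "ty": 0, "tz": -0.0353, "wx": 0, "wy": 0, "wz": 0, "grip": -0.4},
  {"tx": 0.1421, "ty": 0, "tz": -0.0334, "wx": 0, "wy": 0, "wz": 0, "grip": -0.4},
  {"tx": 0.1554, "ty": 0, "tz": -0.0304, "wx": 0, "wy": 0, "wz": 0, "grip": -0.4},
])

```text
time: 5.0
position: [0.6893, -0.0181, 0.2094]
tcp_rot: [0.0, 0.999, 0.049, 0.001]
ft_force: [-1.4, -1.4, 0.5]
finger_gap: 0.0296
grip_force: 34.5
```

play_rows([
  {"tx": 0, "ty": 0, "tz": 0, "wx": 0, "wy": 0, "wz": 0, "grip": 0.3},
  {"tx": 0, "ty": 0, "tz": 0, "wx": 0, "wy": 0, "wz": 0, "grip": 0.3},
  {"tx": 0, "ty": 0, "tz": 0, "wx": 0, "wy": 0, "wz": 0, "grip": 0.3},
  {"tx": -0.005, "ty": 0, "tz": -0.04, "wx": 0, "wy": 0, "wz": 0, "grip": 0.3},
  {"tx": -0.02, "ty": 0, "tz": -0.07, "wx": 0, "wy": 0, "wz": 0, "grip": 0.6},
  {"tx": -0.05, "ty": 0, "tz": -0.08, "wx": 0, "wy": 0, "wz": 0, "grip": 0.7},
  {"tx": -0.08, "ty": 0.03, "tz": -0.08, "wx": 0, "wy": 0, "wz": 7, "grip": 0.7},
  {"tx": -0.1, "ty": 0.07, "tz": -0.08, "wx": 0, "wy": 0, "wz": 14, "grip": 0.7},
  {"tx": -0.1, "ty": 0.11, "tz": -0.08, "wx": 0, "wy": 0, "wz": 21, "grip": 0.7},
  {"tx": -0.1, "ty": 0.15, "tz": -0.08, "wx": 0, "wy": 0, "wz": 28, "grip": 0.7},
  {"tx": -0.1, "ty": 0.19, "tz": -0.08, "wx": 0, "wy": 0, "wz": 35, "grip": 0.7},
  {"tx": -0.1, "ty": 0.2, "tz": -0.08, "wx": 0, "wy": 0, "wz": 35, "grip": 0.7},
])

```text
time: 6.0
position: [0.6076, -0.2327, 0.2887]
tcp_rot: [0.002, 0.966, -0.258, 0.001]
ft_force: [-0.1, 0.2, -0.5]
finger_gap: 0.0725
grip_force: 0.0
```

```bash
python3 go.py .5481 -.3405 .12 -29.1 0; python3 snap.py s5 scene 170 160 195 150 4; python3 -c "
import sys;sys.argv=['','t5','top','0','0','640','480','1']
exec(open('snap.py').read())"
```

```text
t 6.00 p [ 0.6076 -0.2327  0.2887] zax [ 0.001 -0.004 -1.   ] psi -29.9 gap 0.0725 F [-0.1  0.2 -0.5] j [-0.5   0.32  1.24 -0.    1.57  1.6 ]
t [0.0017 0.1227 0.169 ] w [ 0.14 -0.17 -0.83]
```

View pics/s5.png

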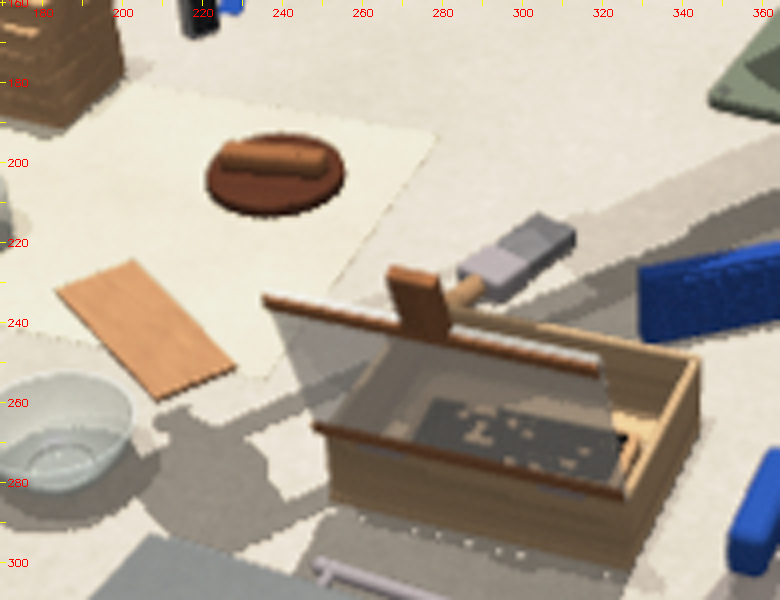

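The lid leans back toward the camera past its hinge strip (315,427)/(620,495), and the inked lower block is in the case. Next is the sheet, closing across its width.

```bash
python3 go.py .5481 -.3405 .06 60.9 0; python3 - <<'E'
from h import *
# lower block ink corners in top0 at z=.027
z=.027
def ray(u):
    return least_squares(lambda P:(proj('top',[P[0],P[1],z])[0]-u),[.5,0]).x
c=[ray(u) for u in [(307.5,205.5),(349.1,200.1),(350.7,215.1),(309.1,219.5)]]
print(np.round(c,4),np.mean(c,0))
E
```

```text
t 6.10 p [ 0.6079 -0.2289  0.2882] zax [ 0.001  0.    -1.   ] psi -29.6 gap 0.0724 F [ 0.9  1.  -0.7] j [-0.49  0.32  1.25  0.    1.57  1.59]
t [0.0029 0.1266 0.2282] w [ 1.000e-02 -4.000e-02 -9.046e+01]
[[ 0.5874  0.0457]
 [ 0.6071 -0.0897]
 [ 0.5569 -0.0949]
 [ 0.5407  0.0397]] [ 0.57301167 -0.02477881]
```

play_rows([
  {"tx": 0.001, "ty": 0.03, "tz": 0.02, "wx": 0, "wy": 0, "wz": -7, "grip": 0.78},
  {"tx": 0.001, "ty": 0.06, "tz": 0.05, "wx": 0, "wy": 0, "wz": -14, "grip": 0.78},
  {"tx": 0.002, "ty": 0.09, "tz": 0.08, "wx": 0, "wy": 0, "wz": -21, "grip": 0.78},
  {"tx": 0.002, "ty": 0.115, "tz": 0.1, "wx": 0, "wy": 0, "wz": -28, "grip": 0.78},
  {"tx": 0.003, "ty": 0.1266, "tz": 0.12, "wx": 0, "wy": 0, "wz": -35, "grip": 0.78},
  {"tx": 0.003, "ty": 0.1266, "tz": 0.14, "wx": 0, "wy": 0, "wz": -42, "grip": 0.78},
  {"tx": 0.003, "ty": 0.1266, "tz": 0.16, "wx": 0, "wy": 0, "wz": -49, "grip": 0.78},
  {"tx": 0.003, "ty": 0.1266, "tz": 0.18, "wx": 0, "wy": 0, "wz": -56, "grip": 0.78},
  {"tx": 0.003, "ty": 0.1266, "tz": 0.2, "wx": 0, "wy": 0, "wz": -63, "grip": 0.78},
  {"tx": 0.003, "ty": 0.1266, "tz": 0.22, "wx": 0, "wy": 0, "wz": -70, "grip": 0.78},
  {"tx": 0.003, "ty": 0.1266, "tz": 0.228, "wx": 0, "wy": 0, "wz": -77, "grip": 0.78},
  {"tx": 0.003, "ty": 0.1266, "tz": 0.228, "wx": 0, "wy": 0, "wz": -84, "grip": 0.78},
])

```text
time: 7.1
position: [0.5477, -0.3341, 0.0571]
tcp_rot: [-0.003, 0.886, 0.463, -0.001]
ft_force: [0.4, 0.9, -0.7]
finger_gap: 0.0761
grip_force: 0.0
```

```bash
python3 go.py .5481 -.3405 0 60.9 0; python3 - <<'E'
from h import *
from rig import get_image
import cv2
for n in('top','scene'): cv2.imwrite(f'pics/a_{n}.png',get_image(n)['frame'][:,:,::-1])
f=cv2.imread('pics/a_top.png').astype(int).sum(2)
# dark mask inside case region
m=((f<200)).astype('uint8'); m[:, :300]=0; m[:,365:]=0; m[:190]=0; m[233:]=0
m=cv2.morphologyEx(m,cv2.MORPH_CLOSE,np.ones((7,7)))
k,l,s,c=cv2.connectedComponentsWithStats(m); 
for i in range(1,k):
    if s[i,4]>60:
        print(s[i],c[i],cv2.minAreaRect(np.argwhere(l==i)[:,::-1].astype('float32')))
g=f[192:230:2,300:364:2]; print('\n'.join(' '.join('%3d'%v for v in r) for r in g))
E
```

```text
t 7.10 p [ 0.5477 -0.3341  0.0571] zax [-0.004  0.005 -1.   ] psi 55.1 gap 0.0761 F [ 0.4  0.9 -0.7] j [-0.68  0.51  1.49  0.    1.16 -0.08]
t [-0.0051  0.0044  0.057 ] w [-0.35 -0.11 -5.76]
[300 190  64  43 257] [336.15175097 202.3307393 ] ((331.5, 211.0), (42.0, 63.0), 90.0)
[309 201  42  19 585] [329.08205128 210.34700855] ((329.207275390625, 210.75558471679688), (15.348248481750488, 41.1729736328125), 82.56858825683594)
127 113 115 114 113 116 123 123 130 127 139 146 160 173 181 197 218 230 250 265 277 294 319 329 334 340 344 347 313 138 335 446
165 170 176 199 220 229 249 262 269 300 320 326 329 333 337 343 354 360 359 357 355 355 352 353 362 363 364 360 299 141 317 395
282 323 330 338 348 350 352 354 356 358 357 356 362 373 375 373 379 392 389 378 376 375 375 373 379 383 386 383 317 157 268 369
317 366 366 370 388 394 395 398 393 391 378 376 375 385 382 380 383 385 379 385 386 382 389 385 386 385 391 393 368 183 230 385
314 392 387 388 389 391 388 387 389 386 385 387 387 385 386 385 386 377 375 373 368 348 324 302 290 342 391 391 380 205 218 399
294 375 379 382 380 384 383 388 
[... 1059 characters left out ...]
 207 254 249 260 248 260 265 282 299 353 399 397 359 198 219
319 360 399 388 332 239 219 227 255 286 278 270 244 259 249 261 267 278 312 344 358 378 392 384 384 388 393 397 394 352 280 207
349 343 399 384 264 250 242 245 260 275 280 334 346 358 382 388 390 392 393 397 398 402 395 401 402 399 401 405 404 384 303 212
350 320 396 396 353 345 373 381 390 394 394 397 403 399 402 403 402 402 404 407 406 407 405 407 405 404 408 408 405 392 308 189
358 312 399 402 402 400 405 404 403 406 404 403 405 407 401 403 404 409 407 405 402 403 401 403 406 400 400 403 399 383 302 159
340 302 402 400 402 408 403 405 401 403 405 405 404 409 403 404 405 398 399 398 398 403 395 375 373 385 389 385 372 347 302 269
```

play_rows([
  {"tx": -0.005, "ty": 0.0044, "tz": 0.01, "wx": 0, "wy": 0, "wz": -5.8, "grip": 0.78},
  {"tx": -0.005, "ty": 0.0044, "tz": 0.03, "wx": 0, "wy": 0, "wz": -5.8, "grip": 0.78},
  {"tx": -0.005, "ty": 0.0044, "tz": 0.05, "wx": 0, "wy": 0, "wz": -5.8, "grip": 0.78},
  {"tx": -0.005, "ty": 0.0044, "tz": 0.06, "wx": 0, "wy": 0, "wz": -5.8, "grip": 0.78},
  {"tx": -0.005, "ty": 0.0044, "tz": 0.06, "wx": 0, "wy": 0, "wz": -5.8, "grip": 0.78},
  {"tx": -0.005, "ty": 0.0044, "tz": 0.06, "wx": 0, "wy": 0, "wz": -5.8, "grip": 0.78},
])

```text
time: 7.7
position: [0.5499, -0.3442, 0.0002]
tcp_rot: [-0.0, 0.864, 0.503, 0.0]
ft_force: [-0.4, -0.2, 0.4]
finger_gap: 0.0758
grip_force: 0.0
```

```bash
python3 go.py .5481 -.3405 -.02 60.9 0; python3 - <<'E'
from h import *
def ray(u,z):
    return least_squares(lambda P:(proj('top',[P[0],P[1],z])[0]-u),[.5,0]).x
c=np.array([329.2,210.4]); d=np.array([np.cos(np.radians(7.43)),-np.sin(np.radians(7.43))])
a,b=ray(c-20*d,.027),ray(c+20*d,.027); print(ray(c,.027),np.degrees(np.arctan2(-(a-b)[0],(a-b)[1])))
# tip height: dark tips in scene image 'a' at TCP (.5477,-.3341,.0571) gap .076
import cv2
y=np.array([np.sin(np.radians(55.1)),-np.cos(np.radians(55.1)),0]);p=np.array([.5477,-.3341,.0571])
for h in (.01,.02,.03): print(h,proj('scene',[p+.044*y+[0,0,h],p-.044*y+[0,0,h]]).round(1).tolist())
f=cv2.imread('pics/a_scene.png').astype(int).sum(2)
for u in (proj('scene',p+.044*y+[0,0,.02])[0],proj('scene',p-.044*y+[0,0,.02])[0]):
    x,yy=map(int,u.round()); print(x-9,yy-12); print(f[yy-12:yy+16,x-9:x+10:2])
E
```

```text
t 7.70 p [ 5.499e-01 -3.442e-01  2.000e-04] zax [-0.     0.001 -1.   ] psi 60.4 gap 0.0758 F [-0.4 -0.2  0.4] j [-0.69  0.59  1.49  0.    1.06 -0.18]
t [ 0.0023 -0.0034  0.0202] w [-0.03 -0.02 -0.51]
[ 0.57176364 -0.02503422] 8.29515864861674
0.01 [[189.9, 228.5], [219.7, 219.3]]
0.02 [[189.3, 225.5], [219.3, 216.3]]
0.03 [[188.8, 222.5], [218.9, 213.4]]
180 213
[[298 600  68  60 204 643 690 692 693 692]
 [631 694 112  64 240 634 691 694 694 692]
 [696 694 192  61 233 550 692 694 694 694]
 [695 696 211  65 222 406 691 693 694 694]
 [694 696 275  63 225 358 691 692 696 696]
 [694 697 374  67 222 285 690 689 696 695]
 [696 698 476  66 209 186 692 692 696 697]
 [697 695 650  67 182 171 694 690 694 694]
 [697 698 693 179 148 183 680 694 695 696]
 [699 697 693 440 152 201 659 697 694 696]
 [696 698 694 656 472 230 649 695 694 694]
 [697 696 694 698 660 489 677 692 695 697]
 [697 695 696 698 696 663 694 694 696 694]
 [697 694 696 695 694 692 693 694 696 644]
 [699 694 696 694 694 694 692 638 608 547]
 [699 694 698 697 696 697 660 555 510 510]
 [696 697 700 699 696 643 560 514 499 511]
 [69
[... 982 characters left out ...]
92 685 686]
 [696 699 693 697 631 687 691 694 684 686]
 [695 694 698 698 694 693 691 691 683 686]
 [695 697 694 699 697 693 690 690 687 685]
 [696 697 696 698 694 693 693 693 687 688]
 [698 695 693 697 694 694 694 696 693 693]
 [697 697 694 694 692 693 694 697 665 654]
 [696 693 697 696 691 692 689 649 630 630]
 [694 694 697 696 693 651 653 626 625 626]
 [694 694 693 692 664 627 624 623 627 623]
 [693 688 692 687 632 627 622 623 626 628]
 [695 692 688 691 634 631 629 631 626 626]
 [692 693 691 692 675 644 637 638 634 628]
 [691 693 692 692 691 683 631 636 635 630]
 [692 694 692 692 694 665 626 637 636 631]
 [679 698 694 696 657 638 632 640 635 638]
 [623 696 696 657 632 637 632 636 645 640]]
```

play_rows([
  {"tx": 0.002, "ty": -0.003, "tz": 0.008, "wx": 0, "wy": 0, "wz": -0.5, "grip": 0.7},
  {"tx": 0.002, "ty": -0.003, "tz": 0.015, "wx": 0, "wy": 0, "wz": -0.5, "grip": 0.7},
  {"tx": 0.002, "ty": -0.003, "tz": 0.018, "wx": 0, "wy": 0, "wz": -0.5, "grip": 0.7},
  {"tx": 0.002, "ty": -0.003, "tz": 0.018, "wx": 0, "wy": 0, "wz": -0.5, "grip": 0.7},
  {"tx": 0.002, "ty": -0.003, "tz": 0.018, "wx": 0, "wy": 0, "wz": -0.5, "grip": 0.7},
])

```text
time: 8.12
position: [0.548, -0.3418, -0.0182]
tcp_rot: [-0.0, 0.862, 0.507, -0.0]
ft_force: [0.1, -0.5, -0.6]
finger_gap: 0.0724
grip_force: 0.0
```

play_rows([
  {"tx": 0, "ty": 0, "tz": 0.001, "wx": 0, "wy": 0, "wz": 0, "grip": 0.7},
  {"tx": 0, "ty": 0, "tz": 0.0025, "wx": 0, "wy": 0, "wz": 0, "grip": 0.7},
  {"tx": 0, "ty": 0, "tz": 0.0025, "wx": 0, "wy": 0, "wz": 0, "grip": 0.7},
])

```text
time: 8.37
position: [0.5481, -0.342, -0.0205]
tcp_rot: [0.0, 0.862, 0.507, 0.0]
ft_force: [0.9, -0.8, -0.6]
finger_gap: 0.0726
grip_force: 0.0
```

Still no contact. I'll close here and see if it bites.

play_rows([
  {"tx": 0, "ty": -0.0005, "tz": 0.001, "wx": 0, "wy": 0, "wz": 0, "grip": 0.4},
  {"tx": 0, "ty": -0.0005, "tz": 0.001, "wx": 0, "wy": 0, "wz": 0, "grip": 0.3},
  {"tx": 0, "ty": -0.0005, "tz": 0.001, "wx": 0, "wy": 0, "wz": 0, "grip": 0.3},
  {"tx": 0, "ty": -0.0005, "tz": 0.001, "wx": 0, "wy": 0, "wz": 0, "grip": 0.3},
  {"tx": 0, "ty": -0.0005, "tz": 0.001, "wx": 0, "wy": 0, "wz": 0, "grip": 0.3},
], squeeze=30)

```text
time: 8.78
position: [0.5479, -0.342, -0.0208]
tcp_rot: [0.0, 0.862, 0.507, 0.0]
ft_force: [-1.3, 0.1, 5.2]
finger_gap: 0.0626
grip_force: 32.9
```

```bash
python3 go.py .5718 -.0264 .1 97.8 0 .5718 -.0264 .0075 97.8 0
```

```text
t 8.78 p [ 0.5479 -0.342  -0.0208] zax [ 0.001 -0.001 -1.   ] psi 60.9 gap 0.0626 F [-1.3  0.1  5.2] j [-0.69  0.62  1.5  -0.    1.02 -0.18]
t [ 0.2873 -0.1325 -0.121 ] w [ 4.00e-02  3.00e-02 -3.69e+01]
t [ 0.2873 -0.1326 -0.0285] w [ 4.00e-02  3.00e-02 -3.69e+01]
```

play_rows([
  {"tx": 0, "ty": 0, "tz": -0.015, "wx": 0, "wy": 0, "wz": 0, "grip": 0.3},
  {"tx": 0, "ty": 0, "tz": -0.04, "wx": 0, "wy": 0, "wz": 0, "grip": 0.3},
  {"tx": 0, "ty": 0, "tz": -0.07, "wx": 0, "wy": 0, "wz": 0, "grip": 0.3},
  {"tx": 0.02, "ty": -0.01, "tz": -0.1, "wx": 0, "wy": 0, "wz": 0, "grip": 0.3},
  {"tx": 0.05, "ty": -0.025, "tz": -0.12, "wx": 0, "wy": 0, "wz": -5, "grip": 0.3},
  {"tx": 0.085, "ty": -0.04, "tz": -0.121, "wx": 0, "wy": 0, "wz": -10, "grip": 0.3},
  {"tx": 0.12, "ty": -0.055, "tz": -0.121, "wx": 0, "wy": 0, "wz": -15, "grip": 0.3},
  {"tx": 0.155, "ty": -0.072, "tz": -0.121, "wx": 0, "wy": 0, "wz": -20, "grip": 0.3},
  {"tx": 0.19, "ty": -0.088, "tz": -0.121, "wx": 0, "wy": 0, "wz": -25, "grip": 0.3},
  {"tx": 0.225, "ty": -0.104, "tz": -0.121, "wx": 0, "wy": 0, "wz": -30, "grip": 0.3},
  {"tx": 0.26, "ty": -0.12, "tz": -0.121, "wx": 0, "wy": 0, "wz": -34, "grip": 0.3},
  {"tx": 0.287, "ty": -0.1325, "tz": -0.121, "wx": 0, "wy": 0, "wz": -36.9, "grip": 0.3},
])

```text
time: 9.78
position: [0.571, -0.0234, 0.0999]
tcp_rot: [-0.0, 0.656, 0.755, 0.0]
ft_force: [-0.5, -0.6, -0.0]
finger_gap: 0.0624
grip_force: 33.2
```

```bash
python3 go.py .5718 -.0264 .0075 97.8 0
```

```text
t 9.78 p [ 0.571  -0.0234  0.0999] zax [ 0.     0.001 -1.   ] psi 98.1 gap 0.0624 F [-0.5 -0.6 -0. ] j [-0.19  0.32  1.65  0.    1.17 -0.33]
t [-0.0032  0.0003  0.0924] w [ 0.01 -0.05  0.25]
```

play_rows([
  {"tx": -0.003, "ty": 0, "tz": 0, "wx": 0, "wy": 0, "wz": 0, "grip": 0.3},
  {"tx": -0.003, "ty": 0, "tz": 0.025, "wx": 0, "wy": 0, "wz": 0, "grip": 0.3},
  {"tx": -0.003, "ty": 0, "tz": 0.05, "wx": 0, "wy": 0, "wz": 0, "grip": 0.3},
  {"tx": -0.003, "ty": 0, "tz": 0.07, "wx": 0, "wy": 0, "wz": 0, "grip": 0.3},
  {"tx": -0.003, "ty": 0, "tz": 0.083, "wx": 0, "wy": 0, "wz": 0, "grip": 0.3},
  {"tx": -0.003, "ty": 0, "tz": 0.09, "wx": 0, "wy": 0, "wz": 0, "grip": 0.3},
  {"tx": -0.003, "ty": 0, "tz": 0.092, "wx": 0, "wy": 0, "wz": 0, "grip": 0.3},
  {"tx": -0.003, "ty": 0, "tz": 0.092, "wx": 0, "wy": 0, "wz": 0, "grip": 0.3},
])

```text
time: 10.45
position: [0.5721, -0.0297, 0.0076]
tcp_rot: [0.0, 0.658, 0.753, 0.0]
ft_force: [0.0, -0.8, -0.4]
finger_gap: 0.0626
grip_force: 33.2
```

play_rows([
  {"tx": 0, "ty": 0, "tz": 0.001, "wx": 0, "wy": 0, "wz": 0, "grip": 0.3},
  {"tx": 0, "ty": 0, "tz": 0.001, "wx": 0, "wy": 0, "wz": 0, "grip": 0.6},
  {"tx": 0, "ty": 0, "tz": 0.001, "wx": 0, "wy": 0, "wz": 0, "grip": 0.7},
  {"tx": 0, "ty": 0, "tz": 0.001, "wx": 0, "wy": 0, "wz": 0, "grip": 0.7},
  {"tx": 0, "ty": 0, "tz": -0.01, "wx": 0, "wy": 0, "wz": 0, "grip": 0.7},
  {"tx": 0, "ty": 0, "tz": -0.04, "wx": 0, "wy": 0, "wz": 0, "grip": 0.7},
  {"tx": 0, "ty": 0, "tz": -0.08, "wx": 0, "wy": 0, "wz": 0, "grip": 0.6},
  {"tx": 0, "ty": 0, "tz": -0.11, "wx": 0, "wy": 0, "wz": 0, "grip": 0.4},
  {"tx": 0, "ty": 0, "tz": -0.13, "wx": 0, "wy": 0, "wz": 0, "grip": 0.1},
])

```text
time: 11.2
position: [0.5742, -0.0298, 0.1428]
tcp_rot: [0.003, 0.657, 0.754, 0.002]
ft_force: [0.4, -0.8, -0.6]
finger_gap: 0.0492
grip_force: 0.0
```

```bash
python3 go.py .611 .287 .1 -3.8 0
```

```text
t 11.20 p [ 0.5742 -0.0298  0.1428] zax [ 0.007 -0.001 -1.   ] psi 97.8 gap 0.0492 F [ 0.4 -0.8 -0.6] j [-0.2   0.27  1.62  0.    1.25 -0.34]
t [0.3089 0.0793 0.0426] w [  0.39  -0.24 101.61]
```

play_rows([
  {"tx": 0.03, "ty": 0, "tz": -0.01, "wx": 0, "wy": 0, "wz": 1, "grip": 0.05},
  {"tx": 0.065, "ty": 0.005, "tz": -0.01, "wx": 0, "wy": 0, "wz": 2, "grip": 0.05},
  {"tx": 0.1, "ty": 0.015, "tz": -0.01, "wx": 0, "wy": 0, "wz": 4, "grip": 0.05},
  {"tx": 0.135, "ty": 0.025, "tz": -0.01, "wx": 0, "wy": 0, "wz": 6, "grip": 0.05},
  {"tx": 0.17, "ty": 0.035, "tz": -0.01, "wx": 0, "wy": 0, "wz": 8, "grip": 0.05},
  {"tx": 0.205, "ty": 0.045, "tz": -0.01, "wx": 0, "wy": 0, "wz": 10, "grip": 0.05},
  {"tx": 0.24, "ty": 0.06, "tz": 0, "wx": 0, "wy": 0, "wz": 11.6, "grip": 0.05},
  {"tx": 0.275, "ty": 0.07, "tz": 0.02, "wx": 0, "wy": 0, "wz": 11.6, "grip": 0.05},
  {"tx": 0.309, "ty": 0.079, "tz": 0.04, "wx": 0, "wy": 0, "wz": 11.6, "grip": 0.05},
  {"tx": 0.309, "ty": 0.079, "tz": 0.04, "wx": 0, "wy": 0, "wz": 11.6, "grip": 0.05},
  {"tx": 0.309, "ty": 0.079, "tz": 0.04, "wx": 0, "wy": 0, "wz": 11.6, "grip": 0.05},
])

```text
time: 12.12
position: [0.6063, 0.2891, 0.0957]
tcp_rot: [-0.001, 0.729, 0.685, -0.002]
ft_force: [0.4, 0.8, 0.4]
finger_gap: 0.0448
grip_force: 0.0
```

```bash
python3 go.py .611 .287 .0275 86.2 0; python3 - <<'E'
from h import *
from rig import get_image
import cv2
f=get_image('top')['frame'][:,:,::-1]; cv2.imwrite('pics/b_top.png',f)
hsv=cv2.cvtColor(f.copy(),cv2.COLOR_BGR2HSV); r=hsv[190:235,298:366]
bg=cv2.cvtColor(cv2.imread('pics/a_top.png'),cv2.COLOR_BGR2HSV)
print(r[20:30:4,20:50:6].tolist()); print(cv2.cvtColor(cv2.imread('pics/top0.png'),cv2.COLOR_BGR2HSV)[215:225:4,415:435:6].tolist())
m=((r[...,0]>3)&(r[...,0]<18)&(r[...,1]>110)).astype('uint8')
for row in m: print(''.join('.#'[v] for v in row))
m=cv2.morphologyEx(m,cv2.MORPH_OPEN,np.ones((3,3)))
k,l,s,c=cv2.connectedComponentsWithStats(m)
for i in range(1,k):
    if s[i,4]>100: print(s[i],c[i]+[298,190],cv2.minAreaRect(np.argwhere(l==i)[:,::-1].astype('float32')))
def ray(u,z): return least_squares(lambda P:(proj('top',[P[0],P[1],z])[0]-u),[.5,0]).x
print('jar',ray((487.5,231),.075),'bowl',ray((412,172),.03),'baren',ray((432,285),.02))
E
```

```text
t 12.12 p [0.6063 0.2891 0.0957] zax [-0.004 -0.001 -1.   ] psi 86.4 gap 0.0448 F [0.4 0.8 0.4] j [ 0.32  0.52  1.38 -0.    1.25  0.38]
t [-0.0017  0.005   0.0682] w [-0.2   0.09  0.21]
[[[14, 162, 156], [14, 160, 151], [14, 161, 150], [13, 161, 157], [14, 163, 155]], [[13, 161, 155], [14, 159, 156], [13, 161, 152], [14, 160, 158], [14, 162, 156]], [[13, 161, 149], [14, 159, 149], [14, 159, 143], [14, 159, 135], [14, 155, 92]]]
[[[13, 160, 153], [13, 159, 149], [14, 164, 151], [14, 138, 153]], [[13, 159, 157], [14, 162, 145], [13, 163, 150], [14, 160, 148]], [[14, 161, 147], [14, 161, 147], [14, 160, 153], [13, 163, 152]]]
###############################################################.....
###############################################################.....
###############################################################.....
#############################################################.#.....
################################################################....
###################################..###########################....
###################################....################
[... 2118 characters left out ...]
...........................######.
..###.....................................................#########.
..##...........................................###..##.############.
...##................................##...########################..
...#......................#.######################################..
...##............#..#############################################...
...#####################################################.#..........
...#######.###############################..........................
[   0    0   67   45 2152] [332.12035316 208.5204461 ] ((33.0, 22.0), (44.0, 66.0), 90.0)
jar [ 0.49900519 -0.51877239] bowl [ 0.70436492 -0.29683503] baren [ 0.33360574 -0.35331075]
```

play_rows([
  {"tx": -0.0017, "ty": 0.005, "tz": 0, "wx": 0, "wy": 0, "wz": 0, "grip": 0.05},
  {"tx": -0.0017, "ty": 0.005, "tz": 0.025, "wx": 0, "wy": 0, "wz": 0, "grip": 0.05},
  {"tx": -0.0017, "ty": 0.005, "tz": 0.05, "wx": 0, "wy": 0, "wz": 0, "grip": 0.05},
  {"tx": -0.0017, "ty": 0.005, "tz": 0.068, "wx": 0, "wy": 0, "wz": 0, "grip": 0.05},
  {"tx": -0.0017, "ty": 0.005, "tz": 0.068, "wx": 0, "wy": 0, "wz": 0, "grip": 0.05},
  {"tx": -0.0017, "ty": 0.005, "tz": 0.068, "wx": 0, "wy": 0, "wz": 0, "grip": -0.3},
  {"tx": -0.0017, "ty": 0.005, "tz": 0.068, "wx": 0, "wy": 0, "wz": 0, "grip": -0.65},
  {"tx": -0.0017, "ty": 0.005, "tz": 0.068, "wx": 0, "wy": 0, "wz": 0, "grip": -0.65},
  {"tx": -0.0017, "ty": 0.005, "tz": 0.068, "wx": 0, "wy": 0, "wz": 0, "grip": -0.65},
  {"tx": -0.0017, "ty": 0.005, "tz": 0.068, "wx": 0, "wy": 0, "wz": 0, "grip": -0.65},
], squeeze=40)

```text
time: 13.0
position: [0.6146, 0.285, 0.032]
tcp_rot: [0.001, 0.73, 0.683, 0.001]
ft_force: [-2.7, -4.5, 6.7]
finger_gap: 0.0194
grip_force: 40.9
```

```bash
python3 go.py .611 .287 .12 86.2 0 .568 -.355 .12 60.9 0 .568 -.355 .0155 60.9 0;  python3 - <<'E'
from h import *
import cv2
hsv=cv2.cvtColor(cv2.imread('pics/b_top.png'),cv2.COLOR_BGR2HSV); r=hsv[190:235,298:366].astype(int)
for ch in (1,2):
    for row in r[4:40:3]: print(' '.join('%3d'%v for v in row[::3,ch]))
E
```

```text
t 13.00 p [0.6146 0.285  0.032 ] zax [ 0.003 -0.    -1.   ] psi 86.2 gap 0.0194 F [-2.7 -4.5  6.7] j [ 0.31  0.6   1.4  -0.    1.14  0.37]
t [ 0.0017 -0.0035 -0.088 ] w [ 0.19  0.   -0.02]
t [-0.6417 -0.0037 -0.088 ] w [ 0.18 -0.04 25.28]
t [-0.6417 -0.004   0.0165] w [ 0.18 -0.04 25.28]
128 133 132 137 134 135 136 132 132 133 132 132 131 132 133 132 136 131 131 132 135 111  53
124 133 130 131 127 125 127 130 132 124 127 131 127 129 131 132 135 139 141 127 137 119  53
117 125 126 125 129 130 131 133 134 131 142 147 148 156 158 160 159 162 161 125 137 120  54
109 131 135 149 152 161 158 163 162 163 162 161 163 161 163 161 161 161 160 124 134 125  56
102 129 135 160 161 161 164 163 165 162 161 162 158 160 162 161 161 161 160 122 133 131  56
 95 127 128 163 159 161 160 163 162 161 161 158 162 161 161 162 161 162 161 142 134 133  62
 82 120 118 157 161 161 160 163 162 162 161 163 161 161 160 160 159 163 160 142 133 129  66
 74 129 126 157 163 161 159 159 162 160 160 163 160 159 162 159 161 160 161 148 129 136  80
 66 130 125 158 163 160 161 160 159 160 158 163 161 159 154 150 142 137 136
[... 696 characters left out ...]
 151 154 151 155 159 157 152 150 152 158 170 142 115 165
129 151 152 152 156 158 159 155 153 154 152 153 154 157 157 156 150 154 155 153 131  98 168
140 140 169 149 149 155 156 155 153 148 150 155 154 155 158 159 159 153 153 165 144  93 163
141 134 166 141 152 152 154 160 161 155 153 149 153 157 157 156 157 153 150 152 160  79 150
132 129 171 145 152 153 150 150 149 148 145 138 130 135 114  97 120 125 141 168 156  65 160
140 142 171 143 128 130 103  95 113 108 135 145 146 160 160 162 169 169 171 172 161  84 159
141 148 171 148 146 155 161 163 169 169 171 173 173 172 173 172 172 173 173 173 169  89 150
146 148 172 172 172 173 173 172 171 172 172 171 172 171 172 173 171 171 171 171 158  98 144
```

play_rows([
  {"tx": 0, "ty": -0.003, "tz": -0.02, "wx": 0, "wy": 0, "wz": 0, "grip": -0.65},
  {"tx": 0, "ty": -0.003, "tz": -0.05, "wx": 0, "wy": 0, "wz": 0, "grip": -0.65},
  {"tx": 0, "ty": -0.005, "tz": -0.085, "wx": 0, "wy": 0, "wz": 0, "grip": -0.65},
  {"tx": -0.02, "ty": -0.01, "tz": -0.12, "wx": 0, "wy": 0, "wz": 0, "grip": -0.65},
  {"tx": -0.055, "ty": -0.025, "tz": -0.125, "wx": 0, "wy": 0, "wz": 0, "grip": -0.65},
  {"tx": -0.09, "ty": -0.04, "tz": -0.125, "wx": 0, "wy": 0, "wz": 0, "grip": -0.65},
  {"tx": -0.128, "ty": -0.045, "tz": -0.125, "wx": 0, "wy": 0, "wz": 0, "grip": -0.65},
  {"tx": -0.166, "ty": -0.045, "tz": -0.125, "wx": 0, "wy": 0, "wz": 0, "grip": -0.65},
  {"tx": -0.204, "ty": -0.045, "tz": -0.125, "wx": 0, "wy": 0, "wz": 0, "grip": -0.65},
  {"tx": -0.242, "ty": -0.045, "tz": -0.125, "wx": 0, "wy": 0, "wz": 0, "grip": -0.65},
  {"tx": -0.28, "ty": -0.045, "tz": -0.125, "wx": 0, "wy": 0, "wz": 0, "grip": -0.65},
  {"tx": -0.318, "ty": -0.045, "tz": -0.125, "wx": 0, "wy": 0, "wz": 0, "grip": -0.65},
])

```text
time: 14.0
position: [0.5471, -0.0302, 0.1549]
tcp_rot: [0.001, 0.73, 0.684, 0.001]
ft_force: [0.3, -0.9, -2.1]
finger_gap: 0.0188
grip_force: 40.2
```

play_rows([
  {"tx": -0.038, "ty": 0, "tz": 0, "wx": 0, "wy": 0, "wz": 0, "grip": -0.65},
  {"tx": -0.076, "ty": 0, "tz": 0, "wx": 0, "wy": 0, "wz": 0, "grip": -0.65},
  {"tx": -0.114, "ty": 0, "tz": 0, "wx": 0, "wy": 0, "wz": 3, "grip": -0.65},
  {"tx": -0.152, "ty": 0, "tz": 0, "wx": 0, "wy": 0, "wz": 6, "grip": -0.65},
  {"tx": -0.19, "ty": 0.005, "tz": 0, "wx": 0, "wy": 0, "wz": 9, "grip": -0.65},
  {"tx": -0.228, "ty": 0.01, "tz": 0, "wx": 0, "wy": 0, "wz": 12, "grip": -0.65},
  {"tx": -0.266, "ty": 0.02, "tz": 0, "wx": 0, "wy": 0, "wz": 15, "grip": -0.65},
  {"tx": -0.3, "ty": 0.03, "tz": 0, "wx": 0, "wy": 0, "wz": 18, "grip": -0.65},
  {"tx": -0.324, "ty": 0.041, "tz": 0.02, "wx": 0, "wy": 0, "wz": 22, "grip": -0.65},
  {"tx": -0.324, "ty": 0.041, "tz": 0.04, "wx": 0, "wy": 0, "wz": 25.3, "grip": -0.65},
  {"tx": -0.324, "ty": 0.041, "tz": 0.06, "wx": 0, "wy": 0, "wz": 25.3, "grip": -0.65},
  {"tx": -0.324, "ty": 0.041, "tz": 0.06, "wx": 0, "wy": 0, "wz": 25.3, "grip": -0.65},
])

```text
time: 15.0
position: [0.5636, -0.3529, 0.0888]
tcp_rot: [-0.005, 0.862, 0.506, -0.001]
ft_force: [-2.0, -0.2, -3.2]
finger_gap: 0.0191
grip_force: 40.2
```

```bash
python3 go.py .568 -.355 .0225 60.9 0; cat > sh.py <<'E'
from h import *
from rig import get_image
import cv2,sys
f=get_image('top')['frame'][:,:,::-1].copy(); cv2.imwrite('pics/c_top.png',f)
def ray(u,z): return least_squares(lambda P:(proj('top',[P[0],P[1],z])[0]-u),[.5,0]).x
for nm in('b','c'):
    hsv=cv2.cvtColor(cv2.imread(f'pics/{nm}_top.png'),cv2.COLOR_BGR2HSV).astype(int)
    m=((hsv[...,1]>147)&(hsv[...,0]<19)).astype('uint8'); k=np.zeros_like(m); k[194:232,300:360]=1; m*=k
    m=cv2.morphologyEx(m,cv2.MORPH_OPEN,np.ones((3,3))); m=cv2.morphologyEx(m,cv2.MORPH_CLOSE,np.ones((5,5)))
    n,l,s,c=cv2.connectedComponentsWithStats(m); i=1+s[1:,4].argmax()
    r=cv2.minAreaRect(np.argwhere(l==i)[:,::-1].astype('float32')); b=cv2.boxPoints(r)
    print(s[i],c[i],r,ray(c[i],.033),[ray(x,.033).round(4).tolist() for x in b])
E
python3 sh.py
```

```text
t 15.00 p [ 0.5636 -0.3529  0.0888] zax [-0.007  0.006 -1.   ] psi 60.9 gap 0.0191 F [-2.  -0.2 -3.2] j [-0.69  0.51  1.4   0.    1.24 -0.18]
t [0.0002 0.0055 0.0663] w [-0.53 -0.13 -0.04]
[305 198  50  25 933] [329.86495177 209.90782422] ((329.77606201171875, 209.96690368652344), (19.57952880859375, 48.73039627075195), 83.1572265625) [ 0.57189621 -0.027083  ] [[0.5935, 0.0556], [0.6148, -0.1014], [0.55, -0.1088], [0.529, 0.047]]
[306 198  49  25 933] [329.85744909 209.98392283] ((329.8062744140625, 210.01141357421875), (19.441335678100586, 48.712284088134766), 83.04703521728516) [ 0.57164253 -0.02706067] [[0.593, 0.0555], [0.6146, -0.1014], [0.5502, -0.1089], [0.529, 0.0468]]
```

play_rows([
  {"tx": 0, "ty": 0.005, "tz": 0.02, "wx": 0, "wy": 0, "wz": 0, "grip": -0.65},
  {"tx": 0, "ty": 0.005, "tz": 0.04, "wx": 0, "wy": 0, "wz": 0, "grip": -0.65},
  {"tx": 0, "ty": 0.005, "tz": 0.055, "wx": 0, "wy": 0, "wz": 0, "grip": -0.65},
  {"tx": 0, "ty": 0.005, "tz": 0.062, "wx": 0, "wy": 0, "wz": 0, "grip": -0.65},
  {"tx": 0, "ty": 0.005, "tz": 0.065, "wx": 0, "wy": 0, "wz": 0, "grip": -0.65},
  {"tx": 0, "ty": 0.005, "tz": 0.065, "wx": 0, "wy": 0, "wz": 0, "grip": -0.65},
])

```text
time: 15.55
position: [0.5709, -0.3569, 0.0294]
tcp_rot: [-0.0, 0.862, 0.507, -0.0]
ft_force: [-1.0, -0.2, -2.1]
finger_gap: 0.0189
grip_force: 40.2
```

play_rows([
  {"tx": 0, "ty": 0, "tz": 0.0015, "wx": 0, "wy": 0, "wz": 0, "grip": -0.65},
  {"tx": 0, "ty": 0, "tz": 0.0025, "wx": 0, "wy": 0, "wz": 0, "grip": -0.65},
  {"tx": 0, "ty": 0, "tz": 0.0025, "wx": 0, "wy": 0, "wz": 0, "grip": -0.65},
])

```text
time: 15.8
position: [0.5715, -0.3578, 0.0281]
tcp_rot: [0.001, 0.862, 0.507, 0.0]
ft_force: [-0.7, 1.1, -1.6]
finger_gap: 0.0192
grip_force: 40.2
```

play_rows([
  {"tx": 0, "ty": 0, "tz": 0.002, "wx": 0, "wy": 0, "wz": 0, "grip": -0.65},
  {"tx": 0, "ty": 0, "tz": 0.004, "wx": 0, "wy": 0, "wz": 0, "grip": -0.65},
  {"tx": 0, "ty": 0, "tz": 0.0055, "wx": 0, "wy": 0, "wz": 0, "grip": -0.65},
  {"tx": 0, "ty": 0, "tz": 0.0055, "wx": 0, "wy": 0, "wz": 0, "grip": -0.65},
])

```text
time: 16.13
position: [0.5705, -0.357, 0.0209]
tcp_rot: [-0.0, 0.862, 0.507, -0.0]
ft_force: [-0.2, 1.2, -2.0]
finger_gap: 0.0196
grip_force: 40.2
```

play_rows([
  {"tx": 0, "ty": 0, "tz": 0.001, "wx": 0, "wy": 0, "wz": 0, "grip": -0.65},
  {"tx": 0, "ty": 0, "tz": 0.002, "wx": 0, "wy": 0, "wz": 0, "grip": -0.65},
  {"tx": 0, "ty": 0, "tz": 0.002, "wx": 0, "wy": 0, "wz": 0, "grip": -0.65},
])

```text
time: 16.38
position: [0.5708, -0.3575, 0.0204]
tcp_rot: [-0.0, 0.862, 0.507, -0.0]
ft_force: [-1.8, 0.4, 2.6]
finger_gap: 0.0187
grip_force: 40.8
```

play_rows([
  {"tx": 0, "ty": 0, "tz": -0.001, "wx": 0, "wy": 0, "wz": 0, "grip": -0.2},
  {"tx": 0, "ty": 0, "tz": -0.001, "wx": 0, "wy": 0, "wz": 0, "grip": -0.1},
  {"tx": 0, "ty": 0, "tz": -0.001, "wx": 0, "wy": 0, "wz": 0, "grip": -0.1},
  {"tx": 0, "ty": 0, "tz": -0.02, "wx": 0, "wy": 0, "wz": 0, "grip": -0.1},
  {"tx": 0, "ty": 0, "tz": -0.045, "wx": 0, "wy": 0, "wz": 0, "grip": -0.1},
  {"tx": 0, "ty": 0, "tz": -0.065, "wx": 0, "wy": 0, "wz": 0, "grip": -0.1},
  {"tx": 0, "ty": 0.025, "tz": -0.065, "wx": 0, "wy": 0, "wz": 0, "grip": -0.6},
  {"tx": 0, "ty": 0.05, "tz": -0.065, "wx": 0, "wy": 0, "wz": 0, "grip": -1},
  {"tx": 0, "ty": 0.05, "tz": -0.04, "wx": 0, "wy": 0, "wz": 0, "grip": -1},
  {"tx": 0, "ty": 0.05, "tz": -0.015, "wx": 0, "wy": 0, "wz": 0, "grip": -1},
  {"tx": 0, "ty": 0.05, "tz": -0.008, "wx": 0, "wy": 0, "wz": 0, "grip": -1},
  {"tx": 0, "ty": 0.05, "tz": -0.008, "wx": 0, "wy": 0, "wz": 0, "grip": -1},
])

```text
time: 17.38
position: [0.612, -0.3795, 0.0232]
tcp_rot: [-0.004, 0.862, 0.507, -0.001]
ft_force: [-0.9, -0.0, -0.8]
finger_gap: 0.0003
grip_force: 0.0
```

play_rows([
  {"tx": 0, "ty": -0.012, "tz": 0, "wx": 0, "wy": 0, "wz": 0, "grip": -1},
  {"tx": 0, "ty": -0.022, "tz": 0, "wx": 0, "wy": 0, "wz": 0, "grip": -1},
  {"tx": 0, "ty": -0.027, "tz": 0, "wx": 0, "wy": 0, "wz": 0, "grip": -1},
  {"tx": 0, "ty": -0.032, "tz": 0, "wx": 0, "wy": 0, "wz": 0, "grip": -1},
  {"tx": 0, "ty": -0.037, "tz": 0, "wx": 0, "wy": 0, "wz": 0, "grip": -1},
  {"tx": 0, "ty": -0.042, "tz": 0, "wx": 0, "wy": 0, "wz": 0, "grip": -1},
  {"tx": 0, "ty": -0.047, "tz": 0, "wx": 0, "wy": 0, "wz": 0, "grip": -1},
  {"tx": 0, "ty": -0.05, "tz": 0, "wx": 0, "wy": 0, "wz": 0, "grip": -1},
  {"tx": 0, "ty": -0.05, "tz": 0, "wx": 0, "wy": 0, "wz": 0, "grip": -1},
])

```text
time: 18.13
position: [0.5702, -0.3568, 0.0273]
tcp_rot: [-0.0, 0.862, 0.507, -0.0]
ft_force: [0.1, 0.3, 0.3]
finger_gap: -0.0004
grip_force: 0.0
```

play_rows([
  {"tx": 0, "ty": 0.01, "tz": -0.03, "wx": 0, "wy": 0, "wz": 0, "grip": -0.5},
  {"tx": 0, "ty": 0.01, "tz": -0.07, "wx": 0, "wy": 0, "wz": 0, "grip": 0.1},
  {"tx": 0.03, "ty": 0.01, "tz": -0.11, "wx": 0, "wy": 0, "wz": 0, "grip": 0.7},
  {"tx": 0.07, "ty": 0.01, "tz": -0.13, "wx": 0, "wy": 0, "wz": 0, "grip": 0.7},
  {"tx": 0.11, "ty": 0.01, "tz": -0.13, "wx": 0, "wy": 0, "wz": 0, "grip": 0.7},
  {"tx": 0.15, "ty": 0.01, "tz": -0.13, "wx": 0, "wy": 0, "wz": 0, "grip": 0.7},
  {"tx": 0.19, "ty": 0.01, "tz": -0.13, "wx": 0, "wy": 0, "wz": 0, "grip": 0.7},
  {"tx": 0.19, "ty": 0.01, "tz": -0.13, "wx": 0, "wy": 0, "wz": 0, "grip": 0.7},
])

```text
time: 18.8
position: [0.6754, -0.1887, 0.1581]
tcp_rot: [-0.001, 0.86, 0.51, 0.002]
ft_force: [-0.3, -0.7, -0.3]
finger_gap: 0.0728
grip_force: 0.0
```

```bash
python3 go.py .537 -.3385 .12 60.9 0; python3 snap.py d scene 150 200 110 90 3.5 top 385 180 80 80 4.5
```

```text
t 18.80 p [ 0.6754 -0.1887  0.1581] zax [ 0.003  0.003 -1.   ] psi 61.3 gap 0.0728 F [-0.3 -0.7 -0.3] j [-0.4   0.51  1.25  0.    1.38  0.1 ]
t [-0.198  -0.0495  0.0372] w [ 0.06 -0.25  0.4 ]
```

View pics/d.png

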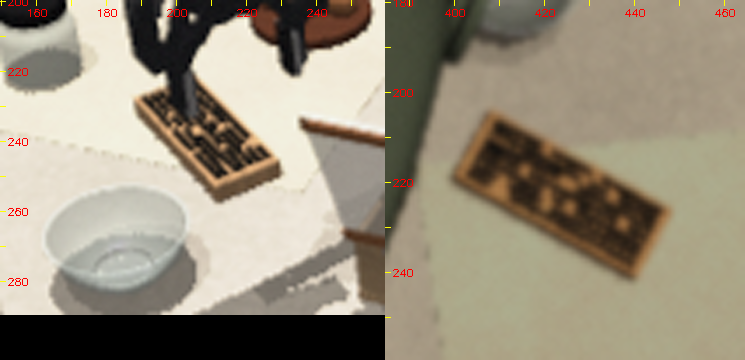

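The block lies flat, carved face up, with top-view corners (408,204), (448,226), (440,241) and (399,219). Fitting its pose.

```bash
python3 - <<'E'
from h import *
n=np.nan
for vs in (dict(top=[(407.8,204.4),(448.3,225.7),(440.3,241.1),(399.4,219.1)],scene=[(211.2,254.4),(187.8,227.8),(n,n),(229.5,246.1)]),):
    print(fit([(.029,.075,0),(.029,-.075,0),(-.029,-.075,0),(-.029,.075,0)],vs,(.54,-.34,.02,-.5)))
    v={'top':vs['top']}; print(fit([(.029,.075,0),(.029,-.075,0),(-.029,-.075,0),(-.029,.075,0)],v,(.54,-.34,.02,-.5),fixz=.02)[:2])
E
```

```text
(array([ 0.53854258, -0.33579195,  0.01406413, -0.51006768]), np.float64(0.430552260573512), array([[ 0.60046894, -0.28449744,  0.01406413],
       [ 0.52723349, -0.41540416,  0.01406413],
       [ 0.47661623, -0.38708646,  0.01406413],
       [ 0.54985167, -0.25617974,  0.01406413]]))
(array([ 0.53656359, -0.33337858,  0.01998769, -0.49814053]), np.float64(0.21407434635048259))
```

```bash
python3 go.py .5373 -.3355 .03 61.1 0
```

```text
t 18.90 p [ 0.673  -0.1937  0.1573] zax [-0. -0. -1.] psi 61.1 gap 0.0727 F [-0.6 -0.6 -0.4] j [-0.4   0.51  1.25 -0.    1.38  0.1 ]
t [-0.1897 -0.0504  0.1273] w [0.   0.01 0.04]
```

play_rows([
  {"tx": -0.035, "ty": -0.01, "tz": 0, "wx": 0, "wy": 0, "wz": 0, "grip": 0.7},
  {"tx": -0.07, "ty": -0.02, "tz": 0.01, "wx": 0, "wy": 0, "wz": 0, "grip": 0.7},
  {"tx": -0.105, "ty": -0.03, "tz": 0.03, "wx": 0, "wy": 0, "wz": 0, "grip": 0.7},
  {"tx": -0.14, "ty": -0.04, "tz": 0.05, "wx": 0, "wy": 0, "wz": 0, "grip": 0.7},
  {"tx": -0.17, "ty": -0.05, "tz": 0.07, "wx": 0, "wy": 0, "wz": 0, "grip": 0.7},
  {"tx": -0.1897, "ty": -0.0504, "tz": 0.1, "wx": 0, "wy": 0, "wz": 0, "grip": 0.7},
  {"tx": -0.1897, "ty": -0.0504, "tz": 0.127, "wx": 0, "wy": 0, "wz": 0, "grip": 0.7},
  {"tx": -0.1897, "ty": -0.0504, "tz": 0.127, "wx": 0, "wy": 0, "wz": 0, "grip": 0.7},
  {"tx": -0.1897, "ty": -0.0504, "tz": 0.127, "wx": 0, "wy": 0, "wz": 0, "grip": 0.7},
])

```text
time: 19.65
position: [0.5332, -0.3375, 0.0285]
tcp_rot: [-0.002, 0.863, 0.506, -0.001]
ft_force: [0.5, -0.0, 0.3]
finger_gap: 0.0728
grip_force: 0.0
```

```bash
python3 go.py .5373 -.3355 -.014 61.1 0
```

```text
t 19.65 p [ 0.5332 -0.3375  0.0285] zax [-0.004  0.003 -1.   ] psi 60.8 gap 0.0728 F [ 0.5 -0.   0.3] j [-0.7   0.52  1.53 -0.    1.1  -0.19]
t [0.0037 0.0028 0.0425] w [-0.29 -0.05 -0.34]
```

play_rows([
  {"tx": 0, "ty": 0, "tz": 0.015, "wx": 0, "wy": 0, "wz": 0, "grip": 0.7},
  {"tx": 0, "ty": 0, "tz": 0.03, "wx": 0, "wy": 0, "wz": 0, "grip": 0.7},
  {"tx": 0, "ty": 0, "tz": 0.04, "wx": 0, "wy": 0, "wz": 0, "grip": 0.7},
  {"tx": 0, "ty": 0, "tz": 0.044, "wx": 0, "wy": 0, "wz": 0, "grip": 0.7},
  {"tx": 0, "ty": 0, "tz": 0.044, "wx": 0, "wy": 0, "wz": 0, "grip": 0.7},
  {"tx": 0, "ty": 0, "tz": 0.044, "wx": 0, "wy": 0, "wz": 0, "grip": 0.7},
])

```text
time: 20.15
position: [0.5366, -0.3377, -0.0125]
tcp_rot: [0.001, 0.862, 0.507, 0.0]
ft_force: [0.4, -0.2, 0.8]
finger_gap: 0.0723
grip_force: 0.0
```

play_rows([
  {"tx": 0, "ty": 0, "tz": 0, "wx": 0, "wy": 0, "wz": 0, "grip": 0.4},
  {"tx": 0, "ty": 0, "tz": 0, "wx": 0, "wy": 0, "wz": 0, "grip": 0.2},
  {"tx": 0, "ty": 0, "tz": 0, "wx": 0, "wy": 0, "wz": 0, "grip": 0.2},
  {"tx": 0, "ty": 0, "tz": 0, "wx": 0, "wy": 0, "wz": 0, "grip": 0.2},
  {"tx": 0, "ty": 0, "tz": 0, "wx": 0, "wy": 0, "wz": 0, "grip": 0.2},
], squeeze=40)

```text
time: 20.57
position: [0.537, -0.3382, -0.0118]
tcp_rot: [0.001, 0.862, 0.507, 0.001]
ft_force: [0.4, 0.4, 6.9]
finger_gap: 0.0564
grip_force: 44.9
```

```bash
python3 go.py .5718 -.0258 .12 97.5 0; python3 - <<'E'
from h import *
import cv2
E
```

```text
t 20.57 p [ 0.537  -0.3382 -0.0118] zax [ 0.002 -0.002 -1.   ] psi 60.9 gap 0.0564 F [0.4 0.4 6.9] j [-0.7   0.58  1.54  0.    1.02 -0.19]
t [ 0.2899 -0.1211 -0.1323] w [  0.16   0.08 -36.59]
```

play_rows([
  {"tx": 0, "ty": 0, "tz": -0.015, "wx": 0, "wy": 0, "wz": 0, "grip": 0.2},
  {"tx": 0, "ty": 0, "tz": -0.04, "wx": 0, "wy": 0, "wz": 0, "grip": 0.2},
  {"tx": 0, "ty": 0, "tz": -0.07, "wx": 0, "wy": 0, "wz": 0, "grip": 0.2},
  {"tx": 0.02, "ty": -0.01, "tz": -0.1, "wx": 0, "wy": 0, "wz": 0, "grip": 0.2},
  {"tx": 0.05, "ty": -0.02, "tz": -0.125, "wx": 0, "wy": 0, "wz": -5, "grip": 0.2},
  {"tx": 0.085, "ty": -0.035, "tz": -0.132, "wx": 0, "wy": 0, "wz": -10, "grip": 0.2},
  {"tx": 0.12, "ty": -0.05, "tz": -0.132, "wx": 0, "wy": 0, "wz": -15, "grip": 0.2},
  {"tx": 0.155, "ty": -0.065, "tz": -0.132, "wx": 0, "wy": 0, "wz": -20, "grip": 0.2},
  {"tx": 0.19, "ty": -0.08, "tz": -0.132, "wx": 0, "wy": 0, "wz": -25, "grip": 0.2},
  {"tx": 0.225, "ty": -0.095, "tz": -0.132, "wx": 0, "wy": 0, "wz": -30, "grip": 0.2},
  {"tx": 0.26, "ty": -0.11, "tz": -0.132, "wx": 0, "wy": 0, "wz": -34, "grip": 0.2},
  {"tx": 0.288, "ty": -0.121, "tz": -0.132, "wx": 0, "wy": 0, "wz": -36.6, "grip": 0.2},
])

```text
time: 21.57
position: [0.5689, -0.0239, 0.1177]
tcp_rot: [-0.001, 0.658, 0.753, -0.0]
ft_force: [0.4, 0.4, -1.9]
finger_gap: 0.0571
grip_force: 44.1
```

play_rows([
  {"tx": 0, "ty": 0, "tz": 0, "wx": 0, "wy": 0, "wz": 0, "grip": 0.2},
  {"tx": 0, "ty": 0, "tz": 0, "wx": 0, "wy": 0, "wz": 0, "grip": 0.2},
  {"tx": 0, "ty": 0, "tz": 0, "wx": 0, "wy": 0, "wz": 0, "grip": 0.2},
  {"tx": 0, "ty": 0, "tz": 0, "wx": 0, "wy": 0, "wz": 0, "grip": 0.2},
])

```text
time: 21.9
position: [0.5697, -0.0279, 0.1181]
tcp_rot: [-0.0, 0.66, 0.751, -0.0]
ft_force: [0.3, 0.2, -1.8]
finger_gap: 0.057
grip_force: 44.1
```

```bash
python3 go.py .5718 -.028 .0225 97.5 0
```

```text
t 21.90 p [ 0.5697 -0.0279  0.1181] zax [-0.001 -0.    -1.   ] psi 97.4 gap 0.0570 F [ 0.3  0.2 -1.8] j [-0.2   0.29  1.64 -0.    1.21 -0.33]
t [-0.0003  0.0021  0.0956] w [-0.04  0.01 -0.08]
```

play_rows([
  {"tx": 0, "ty": 0.002, "tz": 0.02, "wx": 0, "wy": 0, "wz": 0, "grip": 0.2},
  {"tx": 0, "ty": 0.002, "tz": 0.045, "wx": 0, "wy": 0, "wz": 0, "grip": 0.2},
  {"tx": 0, "ty": 0.002, "tz": 0.068, "wx": 0, "wy": 0, "wz": 0, "grip": 0.2},
  {"tx": 0, "ty": 0.002, "tz": 0.083, "wx": 0, "wy": 0, "wz": 0, "grip": 0.2},
  {"tx": 0, "ty": 0.002, "tz": 0.091, "wx": 0, "wy": 0, "wz": 0, "grip": 0.2},
  {"tx": 0, "ty": 0.002, "tz": 0.0945, "wx": 0, "wy": 0, "wz": 0, "grip": 0.2},
  {"tx": 0, "ty": 0.002, "tz": 0.0945, "wx": 0, "wy": 0, "wz": 0, "grip": 0.2},
  {"tx": 0, "ty": 0.002, "tz": 0.0945, "wx": 0, "wy": 0, "wz": 0, "grip": 0.2},
])

```text
time: 22.57
position: [0.573, -0.0274, 0.0249]
tcp_rot: [0.001, 0.66, 0.752, 0.0]
ft_force: [-0.3, 0.4, -1.2]
finger_gap: 0.0564
grip_force: 44.0
```

play_rows([
  {"tx": 0, "ty": 0, "tz": 0.001, "wx": 0, "wy": 0, "wz": 0, "grip": 0.2},
  {"tx": 0, "ty": 0, "tz": 0.002, "wx": 0, "wy": 0, "wz": 0, "grip": 0.2},
  {"tx": 0, "ty": 0, "tz": 0.002, "wx": 0, "wy": 0, "wz": 0, "grip": 0.2},
])

```text
time: 22.82
position: [0.5727, -0.0267, 0.0228]
tcp_rot: [0.001, 0.659, 0.752, 0.0]
ft_force: [0.3, 0.3, -1.3]
finger_gap: 0.0566
grip_force: 44.1
```

play_rows([
  {"tx": 0, "ty": 0, "tz": 0.001, "wx": 0, "wy": 0, "wz": 0, "grip": 0.2},
  {"tx": 0, "ty": 0, "tz": 0.002, "wx": 0, "wy": 0, "wz": 0, "grip": 0.2},
  {"tx": 0, "ty": 0, "tz": 0.002, "wx": 0, "wy": 0, "wz": 0, "grip": 0.2},
])

```text
time: 23.07
position: [0.5726, -0.0266, 0.0212]
tcp_rot: [0.0, 0.659, 0.752, 0.0]
ft_force: [-2.3, 0.5, 3.5]
finger_gap: 0.057
grip_force: 44.7
```

play_rows([
  {"tx": 0, "ty": 0, "tz": 0, "wx": 0, "wy": 0, "wz": 0, "grip": 0.45},
  {"tx": 0, "ty": 0, "tz": 0, "wx": 0, "wy": 0, "wz": 0, "grip": 0.65},
  {"tx": 0, "ty": 0, "tz": 0, "wx": 0, "wy": 0, "wz": 0, "grip": 0.65},
  {"tx": 0, "ty": 0, "tz": 0, "wx": 0, "wy": 0, "wz": 0, "grip": 0.65},
  {"tx": 0, "ty": 0, "tz": -0.015, "wx": 0, "wy": 0, "wz": 0, "grip": 0.65},
  {"tx": 0, "ty": 0, "tz": -0.05, "wx": 0, "wy": 0, "wz": 0, "grip": 0.65},
  {"tx": 0, "ty": 0, "tz": -0.09, "wx": 0, "wy": 0, "wz": 0, "grip": 0.65},
  {"tx": 0, "ty": 0, "tz": -0.13, "wx": 0, "wy": 0, "wz": 0, "grip": 0.65},
  {"tx": -0.04, "ty": -0.01, "tz": -0.15, "wx": 0, "wy": 0, "wz": 0, "grip": 0.65},
  {"tx": -0.08, "ty": -0.03, "tz": -0.15, "wx": 0, "wy": 0, "wz": 0, "grip": 0.65},
  {"tx": -0.12, "ty": -0.05, "tz": -0.15, "wx": 0, "wy": 0, "wz": 0, "grip": 0.65},
  {"tx": -0.16, "ty": -0.07, "tz": -0.15, "wx": 0, "wy": 0, "wz": 0, "grip": 0.65},
])

```text
time: 24.07
position: [0.5277, -0.1837, 0.1711]
tcp_rot: [0.001, 0.659, 0.752, 0.0]
ft_force: [1.2, -0.5, -0.1]
finger_gap: 0.0701
grip_force: 0.0
```

play_rows([
  {"tx": -0.04, "ty": -0.01, "tz": 0, "wx": 0, "wy": 0, "wz": 0, "grip": 0.65},
  {"tx": -0.08, "ty": -0.02, "tz": 0, "wx": 0, "wy": 0, "wz": 0, "grip": 0.65},
  {"tx": -0.12, "ty": -0.03, "tz": 0, "wx": 0, "wy": 0, "wz": 0, "grip": 0.65},
  {"tx": -0.16, "ty": -0.03, "tz": 0, "wx": 0, "wy": 0, "wz": 0, "grip": 0.65},
  {"tx": -0.16, "ty": -0.03, "tz": 0, "wx": 0, "wy": 0, "wz": 0, "grip": 0.65},
])

```text
time: 24.48
position: [0.5183, -0.3526, 0.1698]
tcp_rot: [0.002, 0.662, 0.75, -0.001]
ft_force: [0.8, 1.5, 0.5]
finger_gap: 0.0705
grip_force: 0.0
```

```bash
python3 snap.py e scene 235 210 120 100 3.3 top 290 175 80 75 5
```

```text
(no output)
```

View pics/e.png

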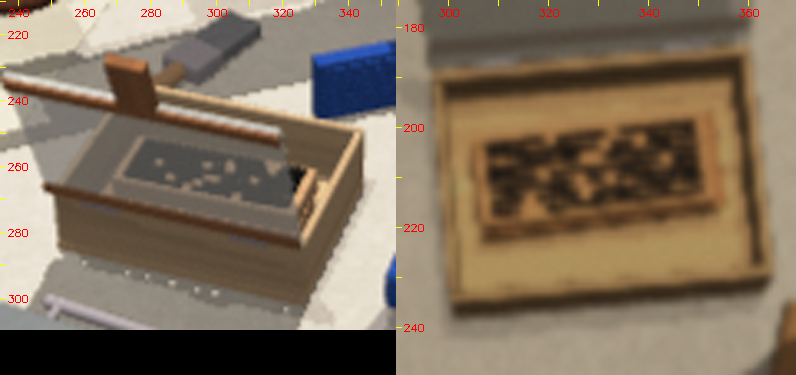

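The block lies flat on the sheet with its carved face up; the ink spans about (308–351, 199–218) in the top view. The lid is open. I'll check the centring numerically.

```bash
python3 - <<'E'
from h import *
import cv2
def ray(u,z): return least_squares(lambda P:(proj('top',[P[0],P[1],z])[0]-u),[.5,0]).x
for nm,z in (('a',.027),('e',.053)):
    f=cv2.imread(f'pics/{nm}_top.png').astype(int).sum(2)
    m=(f<200).astype('uint8'); k=np.zeros_like(m); k[196:224,304:356]=1; m*=k
    m=cv2.morphologyEx(m,cv2.MORPH_CLOSE,np.ones((7,7)));n,l,s,c=cv2.connectedComponentsWithStats(m); i=1+s[1:,4].argmax()
    r=cv2.minAreaRect(np.argwhere(l==i)[:,::-1].astype('float32')); print(nm,s[i],r,ray(r[0],z))
E
```

```text
a [309 201  42  19 585] ((329.207275390625, 210.75558471679688), (15.348248481750488, 41.1729736328125), 82.56858825683594) [ 0.57057547 -0.02506725]
e [308 199  45  24 799] ((329.02178955078125, 210.4403533935547), (19.104211807250977, 44.3967170715332), 83.48019409179688) [ 0.56499204 -0.02408027]
```

```bash
python3 -c "
from rig import *
print(finish_job())"
```

```text
the job is handed in; nothing more can be done
None
```

I handed the job in: the lid is open, leaning back past its hinge, and the sheet and long block (carved face up) are stacked on the lower block, about 2 mm off centre by the last measurements. The call returned no verdict, and I did not check the bystanders' positions after the moves.

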